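# Rattle check of sealed housings

### The arm

A 6-joint arm with a two-finger parallel gripper is mounted at the origin on the work surface; the furniture and walls round the work are solid. World frame = base frame: x ahead of the robot, y to its left, z up, the work surface at z = 0. Lengths are in m, angles in rad, forces in N, time in s.
With the tool pointing down it reaches from about 0.3 to 0.775 m from the base axis. Payload 14.6 kg.
Tool frame: the origin (TCP) lies at the very end of the fingers, on their centre line; the grasp point (between the pads) lies 19 mm behind it; x points along the fingers, y is the direction in which the jaws open and shut, and the axes are right-handed (so a half turn about x gives the same grasp; the last joint's range is limited). The gripper opens to 94 mm and grips with 3 to 60 N. Pads are 16 mm wide; open, the fingers measure 119 mm over their backs; the gripper's body (75 mm by 177 mm) begins 78 mm behind the grasp point.
Start: joints at [-1.195, 0.3, 1.521, -0, 1.321, -0.067], TCP at [0.236, -0.497, 0.205] pointing down, gripper open.
Joint ranges: [-3.03, 3.03], [-0.79, 2.21], [0.23, 2.52], [-1.04, 4.18], [0, 3.07], [-2.55, 2.55]. Speed limits (rad/s): [2.22, 2.22, 2.57, 3.14, 3.14, 3.14].

### API

Orientations are given as [roll, pitch, yaw] about the fixed x, y, z axes, in that order (R = Rz(yaw) Ry(pitch) Rx(roll)).
In Python, from station import ctrl, viewer, hand_in gives the robot as it stands. The module is installed in compiled form; this text tells all that it offers.
- The arm moves only by the tool play_rows, never from a script. Its argument "deltas" is a list that holds one entry, the list of rows, each a list of 7 numbers: the shift along the tool's x, y, z in mm, then the turn, a rotation vector about the tool's x, y, z in rad, then the finger opening in mm, from 0 to 94. In form: [[[dx, dy, dz, ax, ay, az, gripper], ...]]. A call has 1 to 10 rows; each row shifts and turns the commanded pose from where the row before left it, along the tool's axes as they then stand; what a row does not reach is not made up. A row lasts 1/10 s, in which the tool goes at most 50 mm and 8.59 degrees, less where a joint would pass 70% of its speed; a pose out of reach is approached as far as the arm can. A call with a gripper value outside its range is refused whole. The fingers move at their own pace and stop on an object; "grip_force" is the grip in N (left out, the last holds). Time passes only in rows, so rows that do not move let the fingers close. It gives the time, the measured TCP pose, the force and the opening at its end, in the units of the state.
- ctrl.get_obs(): the state, without advancing time (a new reading comes with each control period).
- viewer.camera(name): name is "scene" or "top"; returns a dict with "img" (384x512x3 uint8, red, green, blue), "fx", "fy", "cx", "cy" (pixels), "rvec" (rotation vector, rad) and "tvec" (3), from world to camera coordinates, as OpenCV has them. Camera axes: x right, y down, z forward; pixel columns grow to the right and rows downward; lengths in m; the calibration is good to about 2 mm. A picture is of the moment at which its call begins. There is no depth.
- hand_in(): hands the job in, once; it reports no verdict.
The state is a dict: "time_s": time; "qpos": joint angles; "joint_vel": joint speeds; "tau": joint torques, N m; "ee_pos": TCP position; "eef_rot": TCP orientation; "force": force on the tool from outside, world axes, zero at the start; "moment": the same for the moment, N m; "grip_width": finger opening in m.
Only numpy, scipy, OpenCV 4.12 (cv2) and the standard library are available. Lean on these libraries where they do the work, as an engineer would, in place of code of your own. Each camera call takes 0.05 s, during which the arm holds its last target.

### The job

One of the three sealed metal housings in the plywood rack has a broken-off piece loose inside. First set the glaze jars that stand between them aside on the free table in front of the rack, left of the red tray; then, working from left to right, lift each housing, rock it gently end to end (blue end well down, then black end well down, pausing each way) and feel for a weight shifting inside, laying the rattling housing flat in the red tray and the quiet ones back in their own bays. Finish with every glaze jar back upright at the spot where it stood, and leave the yellow dropper bottle and the amber flask alone.

Things in the scene. Friction and masses are not known exactly. Their poses are not given: they have to be found in the camera images.
- rack: Fixed plywood rack, 156 mm (x) by 338 mm (y), board 12 mm thick; lips 12 mm high, 8 mm wide on the near and far edges and at the two left corners (26 mm long). Origin on the table under the middle bay; x ahead, y left; yaw up to 0.15 rad. Bays lie along x at y = 105, 0, -105 mm; jar spots (cork discs) at y = 52, -52, -157 mm (y span 143 to -195 mm).
- bay_left (a point): Centre of the left bay, on top of the rack board (12 mm above the table).
- bay_middle (a point): Centre of the middle bay, on top of the rack board (12 mm above the table).
- bay_right (a point): Centre of the right bay, on top of the rack board (12 mm above the table).
- housing_left: The left sealed housing: closed aluminium tube 120 mm long (its x), 40 by 40 mm, 0.14 to 0.30 kg empty, blue cap on the +x end, black on -x; all alike. Origin: centre of its underside. Starts in its bay, blue end away from the robot. One of the three hides a loose 0.1 kg piece that rolls 80 mm to the low end when tipped over 10 degrees, and stays there when level again.
- housing_middle: The middle sealed housing: closed aluminium tube 120 mm long (its x), 40 by 40 mm, 0.14 to 0.30 kg empty, blue cap on the +x end, black on -x; all alike. Origin: centre of its underside. Starts in its bay, blue end away from the robot. One of the three hides a loose 0.1 kg piece that rolls 80 mm to the low end when tipped over 10 degrees, and stays there when level again.
- housing_right: The right sealed housing: closed aluminium tube 120 mm long (its x), 40 by 40 mm, 0.14 to 0.30 kg empty, blue cap on the +x end, black on -x; all alike. Origin: centre of its underside. Starts in its bay, blue end away from the robot. One of the three hides a loose 0.1 kg piece that rolls 80 mm to the low end when tipped over 10 degrees, and stays there when level again.
- glaze_jar_a: Closed glaze jar with dark red screw lid, 47 mm diameter, 65 mm high, 85 g. Origin at the centre of its underside. If present, stands on a jar spot of the rack beside a housing, with less than 10 mm between, too little for a finger; may be absent (None from the start).
- glaze_jar_b: Closed glaze jar with dark red screw lid, 47 mm diameter, 57 mm high, 85 g. Origin at the centre of its underside. If present, stands on a jar spot of the rack beside a housing, with less than 10 mm between, too little for a finger; may be absent (None from the start).
- glaze_jar_c: Closed glaze jar with dark red screw lid, 47 mm diameter, 61 mm high, 85 g. Origin at the centre of its underside. If present, stands on a jar spot of the rack beside a housing, with less than 10 mm between, too little for a finger; may be absent (None from the start).
- tray: Fixed shallow red tray on the table, 160 mm (x) by 180 mm (y), walls 4 mm thick and 18 mm high. Origin on the table under its centre; yaw up to 0.25 rad. The table from x = 380 to 430 mm, y = -130 to 50 mm is always free for parking jars.
- tray_floor (a point): Centre of the red tray's inner floor (floor about 5 mm above the table), axes as the tray.
- dropper: Yellow dropper bottle, 37 mm diameter, 70 mm high, a bystander. Origin at the centre of its underside.
- medium_flask: Small amber glass flask, 43 mm diameter, 68 mm high, a bystander. Origin at the centre of its underside.
Things that resemble listed ones, but are neither listed nor needed, are in the scene too. What is shaped like the housing_left but green is not meant.

How it is judged:
By the outcome, as a careful person would: the job done as asked, in the order asked, and still so for the second after the job is handed in, with the robot touching nothing.
Of glaze_jar_a, glaze_jar_b, glaze_jar_c only 1 to 3 are there at a start; the rules pass over those that are not, and their reading is None.
At some moment in a run one of housing_left, housing_middle, housing_right may be knocked a few centimetres aside while the robot is not near it.
Once in a run the grip may slacken for a moment while it holds something.
It also fails if it takes over 210 s, if anything falls off the work surface, if the arm or the gripper's body presses on something with over 40 N, if the wrist force passes 120 N, or if a joint passes its speed limit or range.

## Working session

There is one attempt and no reset: what is moved stays moved. The work goes in short steps, Python scripts to look and compute and a tool call to move; the robot and the scene stay as the last step left them, time stands still between calls to the robot, and variables do not carry over. Pictures are saved under pics/ and viewed, and the job is handed in when it is done.

Besides the shell and the picture viewer there is one more tool, called after "Call:" in YAML: its name, and indented under it one key for each argument. play_rows: Moves the arm, as the interface text tells. Its arguments: {"type":"object","properties":{"deltas":{"type":"array","items":{"type":"array","items":{"type":"array","items":{"type":"number"}}}},"grip_force":{"type":"number"}},"required":["deltas"]}

```bash
mkdir -p pics
cat > h.py <<'E'
import numpy as np, cv2
from station import ctrl, viewer
def snap(n,f,scale=1.5,crop=None):
    c=viewer.camera(n); im=c["img"][:,:,::-1]
    np.savez('pics/'+f+'.npz',**c)
    if crop: x0,y0,x1,y1=crop; im=im[y0:y1,x0:x1]
    im=cv2.resize(im,None,fx=scale,fy=scale,interpolation=cv2.INTER_CUBIC)
    cv2.imwrite('pics/'+f+'.png',im); return c
def P(c,X):
    p,_=cv2.projectPoints(np.array(X,float).reshape(-1,1,3),np.array(c["rvec"],float),np.array(c["tvec"],float),np.array([[c["fx"],0,c["cx"]],[0,c["fy"],c["cy"]],[0,0,1.]]),None); return p[:,0]
def ray(c,uv):
    R,_=cv2.Rodrigues(np.array(c["rvec"],float)); t=np.array(c["tvec"],float).ravel()
    o=-R.T@t; d=R.T@np.array([(uv[0]-c["cx"])/c["fx"],(uv[1]-c["cy"])/c["fy"],1.]); return o,d
def onz(c,uv,z):
    o,d=ray(c,uv); return o+d*(z-o[2])/d[2]
def tri(c1,u1,c2,u2):
    o1,d1=ray(c1,u1);o2,d2=ray(c2,u2)
    A=np.stack([d1,-d2],1); s=np.linalg.lstsq(A,o2-o1,rcond=None)[0]
    p,q=o1+s[0]*d1,o2+s[1]*d2; return (p+q)/2,np.linalg.norm(p-q)
E
python3 - <<'E'
from h import *
for n in("top","scene"):
    c=snap(n,n+"0"); print(n,c["fx"],c["cx"],c["cy"],c["rvec"],c["tvec"],ray(c,(256,192)))
o=ctrl.get_obs(); print(o)
E
```

```text
top 480.6449676516527 257.4222146901478 187.8118831201486 [ 2.18919675 -2.21000211  0.08160291] [-0.23661133  0.42176707  1.39174218] (array([ 0.3379141 , -0.21768933,  1.41747808]), array([ 0.04936975, -0.01325238, -0.99873504]))
scene 438.9888521148061 253.60040287339515 188.62055564327432 [ 0.58469085 -2.55906581  1.31567099] [0.27593454 0.24812015 0.96481036] (array([-0.03076559,  0.69637271,  0.76333547]), array([ 0.34740397, -0.73056871, -0.58793621]))
{'time_s': 0.1, 'qpos': array([-1.19459806e+00,  3.00409785e-01,  1.52153564e+00, -1.13716793e-05,
        1.32070328e+00, -6.65967748e-02]), 'joint_vel': array([ 0.00119752, -0.00077513, -0.00108933, -0.00095691,  0.00064849,
       -0.00036182]), 'tau': array([ 3.74601932e-04, -5.32645869e+01, -3.53286231e+01,  7.09388056e-02,
        2.35343393e-02, -5.67116581e-05]), 'ee_pos': array([ 0.235563  , -0.49673088,  0.20493919]), 'eef_rot': array([-1.62696319,  1.56974022,  1.95742733]), 'force': array([-0.3643778 , -0.21779697, -0.77012984]), 'moment': array([-0.03248291, -0.0217897 , -0.00222978]), 'grip_width': 0.09384848764076896}
```

View pics/top0.png

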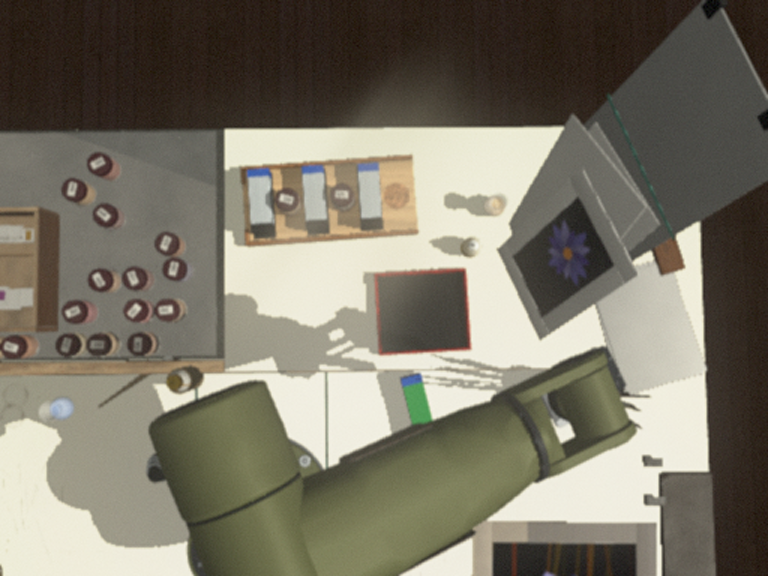

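View pics/scene0.png

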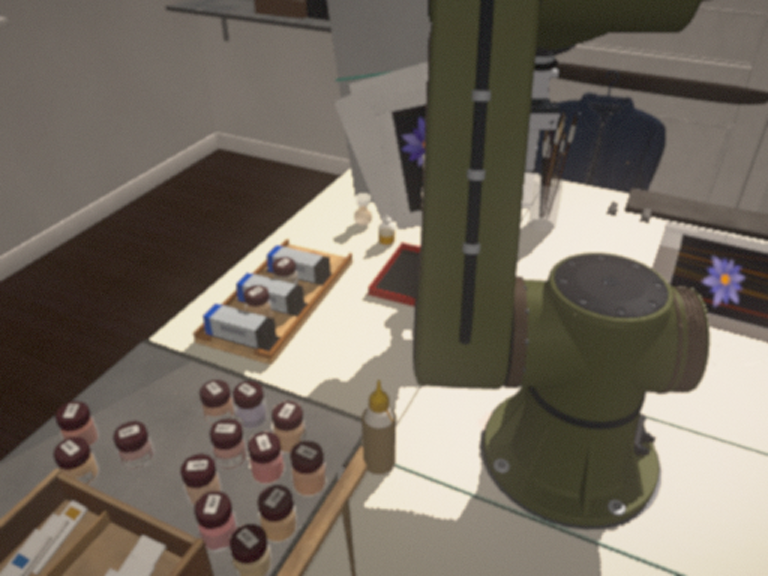

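Two jars stand between the three housings, at about (286,199) and (342,195) in the x1.5 top view. The right-hand cork spot at (397,195) is empty, and the tray is at (423,310). I'll zoom in next.

Run:
```python
from h import *
for n,cr in(("top",(150,95,350,245)),("scene",(120,150,320,260))):
    c=np.load(f'pics/{n}0.npz'); im=c["img"][:,:,::-1]; x0,y0,x1,y1=cr
    im=cv2.resize(im[y0:y1,x0:x1],None,fx=4,fy=4,interpolation=cv2.INTER_CUBIC); cv2.imwrite(f'pics/{n}0z.png',im)
    print(P(c,[[0.5,0,0],[.4,-.1,0],[0.6,0.1,0]]))
```

```text
[[175.69914442 161.63907304]
 [209.71865197 195.12803857]
 [141.8789867  128.34634843]]
[[186.58491792 235.54856924]
 [238.42036282 223.91969281]
 [131.20071948 247.97358075]]
```

View pics/top0z.png

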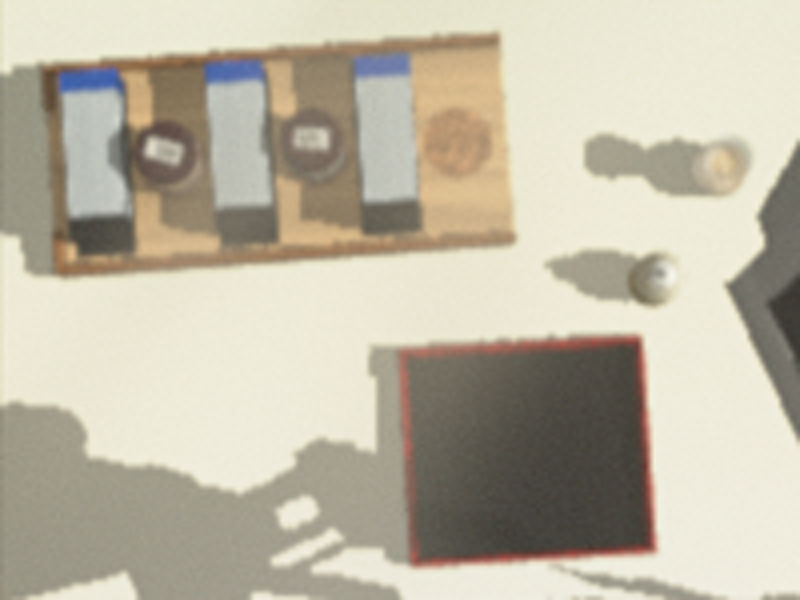

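View pics/scene0z.png

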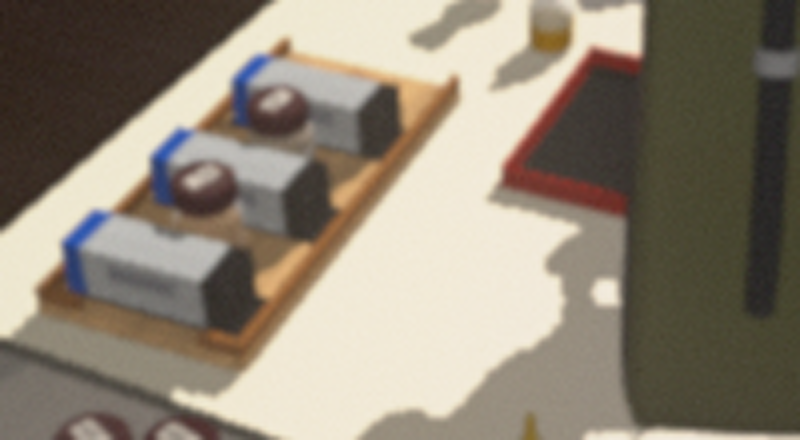

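```bash
cat > fit.py <<'E'
from h import *
from scipy.optimize import least_squares
def T(p,pts):
    x,y,a=p; pts=np.array(pts,float); c,s=np.cos(a),np.sin(a)
    return np.c_[x+c*pts[:,0]-s*pts[:,1],y+s*pts[:,0]+c*pts[:,1],pts[:,2]]
E
cat > draw.py <<'E'
from fit import *
def box(p,x0,x1,y0,y1,z0,z1):
    q=[(x0,y0),(x1,y0),(x1,y1),(x0,y1)]
    b=T(p,[(*a,z0) for a in q]);t=T(p,[(*a,z1) for a in q])
    return [list(b)+[b[0]],list(t)+[t[0]]]+[[b[i],t[i]] for i in range(4)]
def circ(x,y,z,r): return [[(x+r*np.cos(t),y+r*np.sin(t),z) for t in np.linspace(0,2*np.pi,25)]]
def overlay(c,items,crop,f,s=4):
    x0,y0,x1,y1=crop; im=c["img"][:,:,::-1]
    im=cv2.resize(im[y0:y1,x0:x1],None,fx=s,fy=s,interpolation=cv2.INTER_CUBIC)
    for pl,col in items:
        for l in pl:
            uv=(P(c,l)-[x0,y0]+.5)*s-.5
            cv2.polylines(im,[np.round(uv).astype(int)],False,col,1,cv2.LINE_AA)
    cv2.imwrite('pics/'+f+'.png',im)
E
python3 - <<'E'
from draw import *
ct=dict(np.load('pics/top0.npz')); cs=dict(np.load('pics/scene0.npz'))
zt=lambda z:((z[0]+.5)/4+149.5,(z[1]+.5)/4+94.5)
zs=lambda z:((z[0]+.5)/4+119.5,(z[1]+.5)/4+149.5)
# rack: top view corners of lips tops (outer): far-left, far-right, near-left, near-right bottom z=0
obs=[(ct,zt((45,65)),(.078,.143,.024)),(ct,zt((498,35)),(.078,-.195,.024)),(ct,zt((58,275)),(-.078,.143,.0)),(ct,zt((516,243)),(-.078,-.195,.0)),
(cs,zs((245,367)),(-.078,.143,0)),(cs,zs((40,293)),(.078,.143,.024)),(cs,zs((457,77)),(-.078,-.195,.024))]
def res(p): return np.concatenate([P(c,T(p[:3],[m]))[0]-uv for c,uv,m in obs])
r=least_squares(res,[.6,-.03,0],loss='soft_l1'); print('rack',r.x,r.fun.reshape(-1,2).round(1).tolist())
tr=[(400,350),(638,337),(655,550),(414,565)]
tm=[(.08,.09,.018),(.08,-.09,.018),(-.08,-.09,.018),(-.08,.09,.018)]
def rt(p): return np.concatenate([P(ct,T(p,[m]))[0]-zt(u) for u,m in zip(tr,tm)])
t=least_squares(rt,[.4,-.2,0]); print('tray',t.x,t.fun.reshape(-1,2).round(1).tolist())
# jars: lid centers triangulated
for nm,a,b in(("jl",(168,152),(203,186)),("jr",(313,145),(277,109))):
    print(nm,tri(ct,zt(a),cs,zs(b)))
for nm,a,b in(("drop",(655,275),None),("flask",(722,165),None)): print(nm,onz(ct,zt(a),.07))
np.save('rack.npy',r.x); np.save('tray.npy',t.x)
it=[(box(r.x,-.078,.078,-.195,.143,0,.012),(0,255,0)),(box(r.x,-.078,.078,-.195,.143,.024,.024),(0,255,0)),(box(t.x,-.08,.08,-.09,.09,0,.018),(255,0,255))]
for y in(.105,0,-.105): it.append((box(r.x,-.06,.06,y-.02,y+.02,.012,.052),(0,255,255)))
for y in(.052,-.052):
    x=T(r.x,[(0,y,0)])[0]; it.append((circ(x[0],x[1],.07,.0235)+circ(x[0],x[1],.012,.0235),(255,255,0)))
overlay(ct,it,(150,95,350,245),'ov_t'); overlay(cs,it,(120,150,320,260),'ov_s')
E
```

```text
rack [ 0.5806883  -0.10461508  0.06613886] [[-1.3, -0.8], [0.7, -1.5], [0.4, 0.6], [-0.1, 0.2], [0.8, 2.7], [-1.1, -0.8], [1.5, 0.0]]
tray [ 0.36224506 -0.30965529  0.05351379] [[-0.8, -0.4], [1.1, -1.0], [0.7, 0.6], [-0.9, 0.8]]
jl (array([ 0.57634061, -0.05407271,  0.06667278]), np.float64(0.004233243029947337))
jr (array([ 0.58209849, -0.15590747,  0.06472921]), np.float64(0.006760160418130534))
drop [ 0.48391918 -0.39828298  0.07      ]
flask [ 0.5617984  -0.44713843  0.07      ]
```

View pics/ov_t.png

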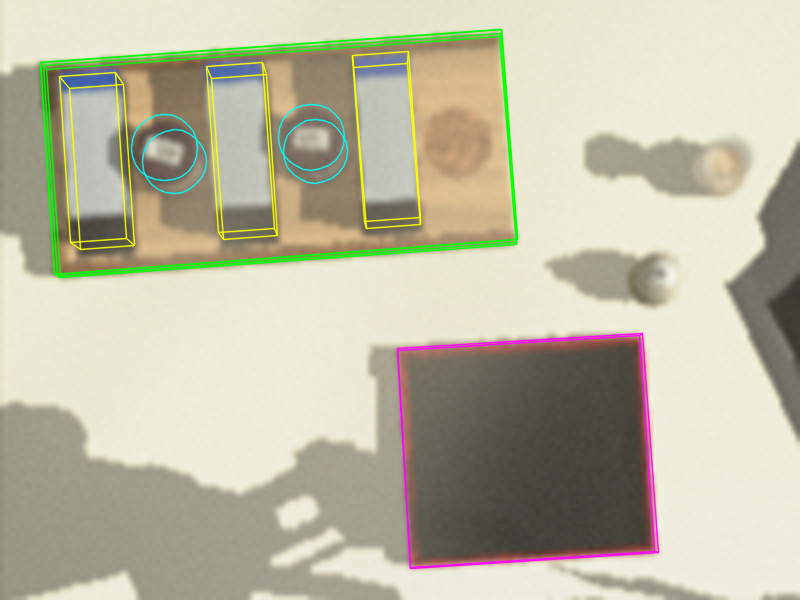

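View pics/ov_s.png

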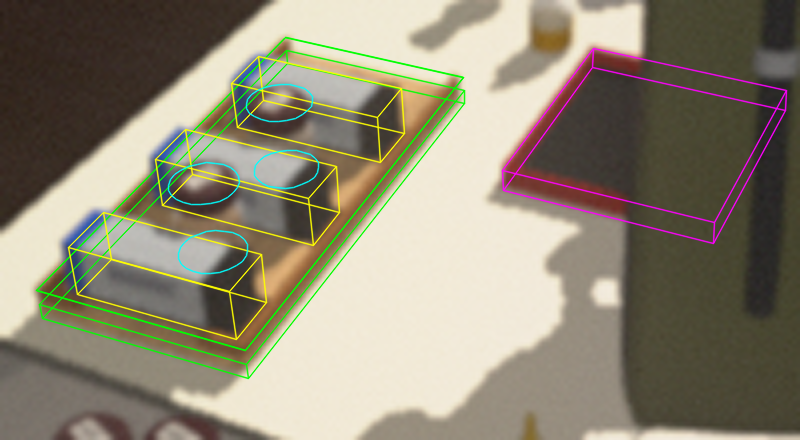

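```bash
cat > plan.py <<'E'
import sys
from fit import *
from scipy.spatial.transform import Rotation as Ro
def pose():
    o=ctrl.get_obs(); return o,np.array(o["ee_pos"]),Ro.from_euler('xyz',o["eef_rot"]).as_matrix()
def Rd(phi):
    x=np.array([0,0,-1.]);y=np.array([np.cos(phi),np.sin(phi),0]);return np.stack([x,y,np.cross(x,y)],1)
def go(tgt,phi):
    o,p,R=pose(); D=R.T@Rd(phi); rv=Ro.from_matrix(D).as_rotvec()
    d0=R.T@(np.array(tgt)-p)*1000; d1=Rd(phi).T@(np.array(tgt)-p)*1000
    print('t',round(o["time_s"],2),'pos',p.round(4),'phi',round(np.arctan2(R[1,1],R[0,1]),4),'tilt',(R[2,0]).round(4),'q',np.round(o["qpos"],2),'grip',round(o["grip_width"]*1000,1))
    print(' rv',rv.round(3),'shift now-axes',d0.round(1),'final-axes',d1.round(1))
E
python3 - <<'E'
from plan import *
r=np.load('rack.npy'); t=np.load('tray.npy')
for y in(.105,.052,0,-.052,-.105): print(y,T(r,[(0,y,0)])[0].round(4))
p=T(r,[(0,.052,0)])[0]
go([p[0],p[1],.2],r[2])
go([p[0],p[1],.2],r[2]+np.pi)
E
```

```text
0.105 [5.737e-01 2.000e-04 0.000e+00]
0.052 [ 0.5773 -0.0527  0.    ]
0 [ 0.5807 -0.1046  0.    ]
-0.052 [ 0.5841 -0.1565  0.    ]
-0.105 [ 0.5876 -0.2094  0.    ]
t 0.1 pos [ 0.2356 -0.4967  0.2049] phi -1.128 tilt -1.0 q [-1.19  0.3   1.52 -0.    1.32 -0.07] grip 93.8
 rv [-1.194e+00 -1.000e-03  1.000e-03] shift now-axes [   5.2 -254.8 -499. ] final-axes [   4.9  370.3 -420.4]
t 0.1 pos [ 0.2356 -0.4967  0.2049] phi -1.128 tilt -1.0 q [-1.19  0.3   1.52 -0.    1.32 -0.07] grip 93.8
 rv [1.947e+00 1.000e-03 1.000e-03] shift now-axes [   5.2 -254.8 -499. ] final-axes [   4.9 -370.3  420.4]
```

Call:
play_rows:
  deltas:
    - [[0,-21,-41,0,0,0,94],[0,-21,-41,0,0,0,94],[0,-21,-41,0,0,0,94],[0,-21,-41,0,0,0,94],[0,-21,-41,0,0,0,94],[0,-21,-41,0,0,0,94],[0,-21,-41,0,0,0,94],[0,-21,-41,0,0,0,94],[0,-21,-41,0,0,0,94],[0,-21,-41,0,0,0,94]]
  grip_force: 20

```text
time_s: 1.1
ee_pos: [0.5169, -0.1297, 0.2053]
eef_rot: [-0.605, 1.57, 2.98]
force: [1.0, -0.8, 0.1]
grip_width: 0.0938
```

Call:
play_rows:
  deltas:
    - [[0,-22,-44,0,0,0,94],[0,-22,-44,0,0,0,94],[0,0,0,-0.149,0,0,94],[0,0,0,-0.149,0,0,94],[0,0,0,-0.149,0,0,94],[0,0,0,-0.149,0,0,94],[0,0,0,-0.149,0,0,94],[0,0,0,-0.149,0,0,94],[0,0,0,-0.149,0,0,94],[0,0,0,-0.149,0,0,94]]

```text
time_s: 2.1
ee_pos: [0.5766, -0.0541, 0.205]
eef_rot: [-1.77, 1.57, 3.012]
force: [0.1, -0.5, -0.7]
grip_width: 0.0941
```

Run:
```python
from plan import *
from draw import *
r=np.load('rack.npy')
p=T(r,[(0,.052,0)])[0]
go([p[0],p[1],.025],r[2])
c=snap('top','t1'); s=snap('scene','s1')
# predicted tip of fingers
print(P(c,[ctrl.get_obs()["ee_pos"]]),P(s,[ctrl.get_obs()["ee_pos"]]))
a=cv2.resize(c["img"][100:240,150:350,::-1],None,fx=4,fy=4); b=cv2.resize(s["img"][110:250,120:320,::-1],None,fx=4,fy=4)
cv2.imwrite('pics/a1.png',a); cv2.imwrite('pics/b1.png',b)
```

```text
t 2.1 pos [ 0.5766 -0.0541  0.205 ] phi 0.0701 tilt -1.0 q [-0.16  0.37  1.43 -0.    1.34 -0.23] grip 94.1
 rv [ 0.004 -0.     0.001] shift now-axes [180.    0.9  -1.3] final-axes [180.    0.7  -1.3]
[[184.59379568 122.36090022]] [[164.90958523 151.36762866]]
```

View pics/b1.png

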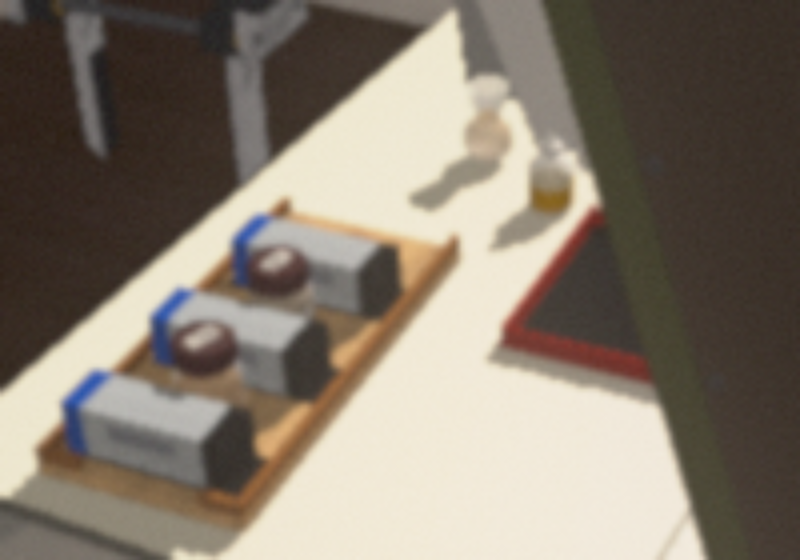

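View pics/a1.png

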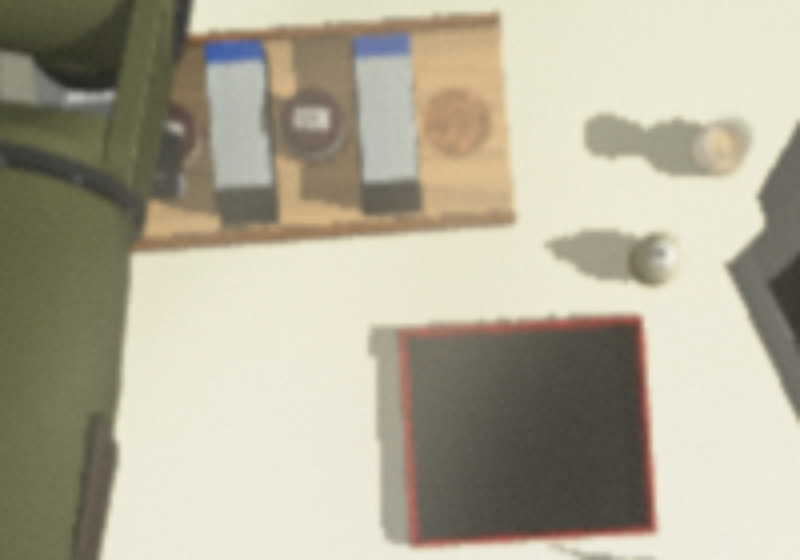

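Call:
play_rows:
  deltas:
    - [[30,0.7,-1.3,0,0,0,94],[35,0,0,0,0,0,94],[35,0,0,0,0,0,94],[35,0,0,0,0,0,94],[25,0,0,0,0,0,94],[15,0,0,0,0,0,94],[5,0,0,0,0,0,94],[0,0,0,0,0,0,94]]

```text
time_s: 3.0
ee_pos: [0.5776, -0.0528, 0.0256]
eef_rot: [0.209, 1.571, -1.299]
force: [1.0, -0.8, -0.3]
grip_width: 0.0945
```

Run:
```python
from plan import *
o,p,R=pose(); print(p,o["force"],o["grip_width"])
c=snap('top','t2'); s=snap('scene','s2')
a=cv2.resize(c["img"][100:200,150:290,::-1],None,fx=4,fy=4); b=cv2.resize(s["img"][130:250,120:320,::-1],None,fx=4,fy=4)
cv2.imwrite('pics/a2.png',a); cv2.imwrite('pics/b2.png',b)
print(P(s,[p+R@[0,.047,0],p-R@[0,.047,0]]))
```

```text
[ 0.57757255 -0.05276676  0.02562521] [ 0.9815558  -0.79382711 -0.25603192] 0.09452257843866124
[[157.34624622 204.51628844]
 [187.39934963 212.56831635]]
```

View pics/b2.png

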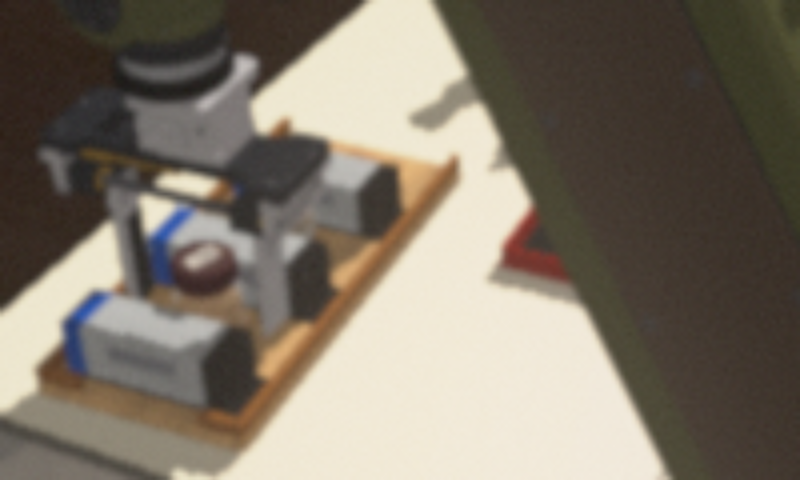

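View pics/a2.png

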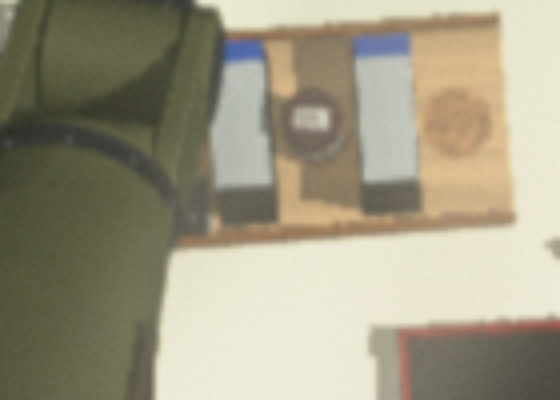

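Call:
play_rows:
  deltas:
    - [[0,0,0,0,0,0,70],[0,0,0,0,0,0,55],[0,0,0,0,0,0,40],[0,0,0,0,0,0,40],[0,0,0,0,0,0,40],[0,0,0,0,0,0,40],[0,0,0,0,0,0,40],[0,0,0,0,0,0,40]]
  grip_force: 20

```text
time_s: 3.9
ee_pos: [0.5774, -0.0527, 0.0255]
eef_rot: [-1.811, 1.571, 2.966]
force: [0.1, -0.4, 0.4]
grip_width: 0.047
```

Call:
play_rows:
  deltas:
    - [[-10,0,0,0,0,0,40],[-25,0,0,0,0,0,40],[-25,0,0,0,0,0,40],[0,-30,-13,0,0,0,40],[0,-38,-17,0,0,0,40],[0,-38,-17,0,0,0,40],[0,-38,-17,0,0,0,40],[0,-24,-10,0,0,0,40],[0,0,0,0,0,0,40]]

```text
time_s: 4.8
ee_pos: [0.403, 0.0112, 0.0861]
eef_rot: [2.128, 1.571, 0.623]
force: [0.3, 0.2, -1.8]
grip_width: 0.0468
```

Run:
```python
from plan import *
go([.405,.01,.0135],.066)
s=snap('scene','s3')
b=cv2.resize(s["img"][130:280,120:320,::-1],None,fx=4,fy=4)
cv2.imwrite('pics/b3.png',b)
```

```text
t 4.8 pos [0.403  0.0112 0.0861] phi 0.065 tilt -1.0 q [-0.06  0.13  2.04  0.    0.97 -0.13] grip 46.8
 rv [-0.001 -0.    -0.   ] shift now-axes [72.6  1.9  1.3] final-axes [72.6  1.9  1.3]
```

View pics/b3.png

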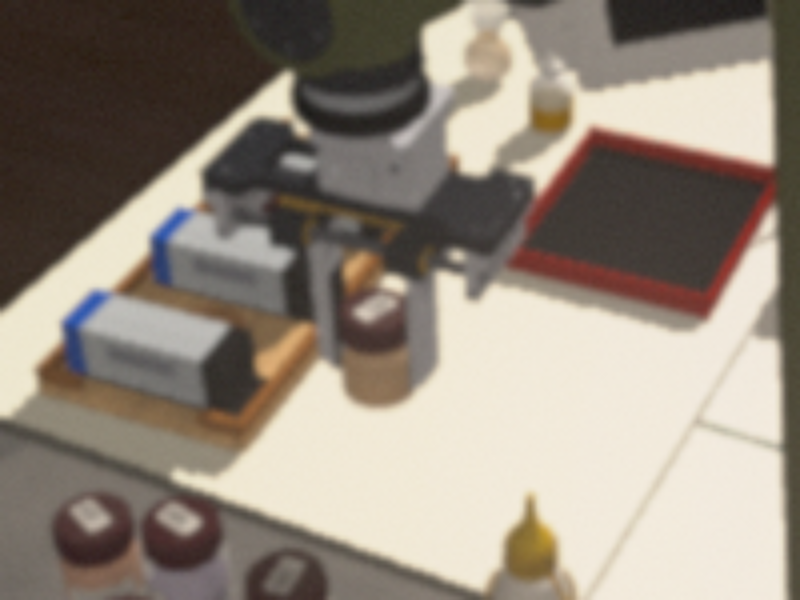

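Call:
play_rows:
  deltas:
    - [[25,1,0,0,0,0,40],[25,0,0,0,0,0,40],[14,0,0,0,0,0,40],[5,0,0,0,0,0,40],[2.5,0,0,0,0,0,40],[0,0,0,0,0,0,40],[0,0,0,0,0,0,50],[0,0,0,0,0,0,70],[0,0,0,0,0,0,80],[0,0,0,0,0,0,94]]

```text
time_s: 5.85
ee_pos: [0.4062, 0.0104, 0.0142]
eef_rot: [1.44, 1.57, -0.067]
force: [-0.1, -0.8, -0.6]
grip_width: 0.0706
```

Call:
play_rows:
  deltas:
    - [[-25,0,0,0,0,0,94],[-40,0,0,0,0,0,94],[-40,0,0,0,0,0,94],[-10,0,0,0,0,0,94],[0,27,30,0,0,0,94],[0,32,34,0,0,0,94],[0,32,34,0,0,0,94],[0,32,34,0,0,0,94],[0,32,34,0,0,0,94],[0,12,13,0,0,0,94]]

```text
time_s: 6.85
ee_pos: [0.5856, -0.1601, 0.1275]
eef_rot: [-1.71, 1.57, 3.064]
force: [0.1, 0.3, 1.2]
grip_width: 0.0937
```

Run:
```python
from plan import *
go([.5841,-.1565,.025],.066)
s=snap('scene','s4')
b=cv2.resize(s["img"][110:260,120:320,::-1],None,fx=4,fy=4)
cv2.imwrite('pics/b4.png',b)
```

```text
t 6.85 pos [ 0.5856 -0.1601  0.1275] phi 0.0623 tilt -1.0 q [-0.33  0.5   1.44 -0.    1.21 -0.39] grip 93.7
 rv [-0.004 -0.     0.001] shift now-axes [102.5  -1.2  -3.6] final-axes [102.5  -1.3  -3.6]
```

View pics/b4.png

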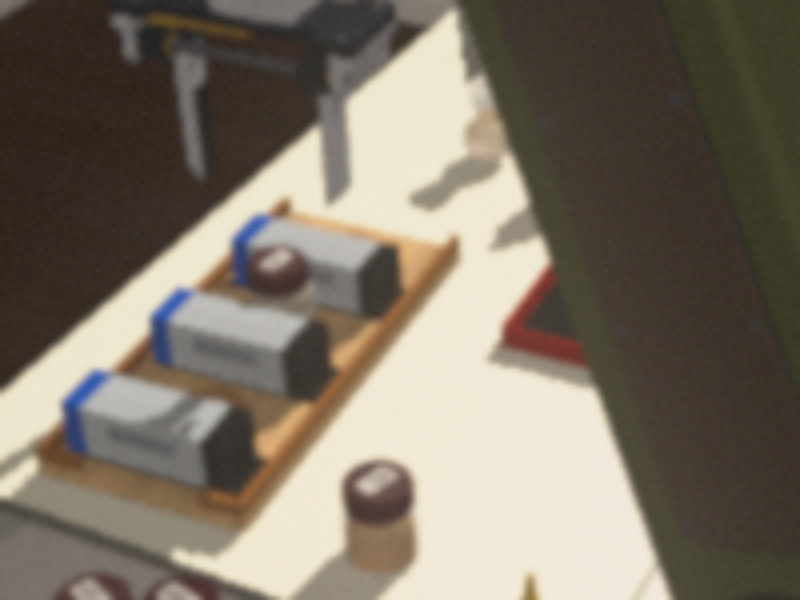

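Call:
play_rows:
  deltas:
    - [[20,-1.3,-3.6,0.004,0,0,94],[30,0,0,0,0,0,94],[30,0,0,0,0,0,94],[15,0,0,0,0,0,94],[7,0,0,0,0,0,94],[0,0,0,0,0,0,80],[0,0,0,0,0,0,65],[0,0,0,0,0,0,50],[0,0,0,0,0,0,40],[0,0,0,0,0,0,40]]

```text
time_s: 7.9
ee_pos: [0.5828, -0.1541, 0.0275]
eef_rot: [1.2, 1.57, -0.311]
force: [-0.5, 0.1, -0.7]
grip_width: 0.057
```

Call:
play_rows:
  deltas:
    - [[0,0,0,0,0,0,40],[0,0,0,0,0,0,40],[0,0,0,0,0,0,40]]

```text
time_s: 8.2
ee_pos: [0.5827, -0.1541, 0.0272]
eef_rot: [1.167, 1.57, -0.344]
force: [0.1, -0.1, 2.2]
grip_width: 0.0466
```

Run:
```python
from plan import *
go([.405,-.09,.0855],.066)
```

```text
t 8.2 pos [ 0.5827 -0.1541  0.0272] phi 0.06 tilt -1.0 q [-0.32  0.61  1.52 -0.    1.01 -0.38] grip 46.6
 rv [-0.006  0.    -0.   ] shift now-axes [ -58.4 -173.5  -74.6] final-axes [ -58.3 -173.1  -75.7]
```

Call:
play_rows:
  deltas:
    - [[-10,0,0,0,0,0,40],[-25,0,0,0,0,0,40],[-25,0,0,0,0,0,40],[0,-30,-13,0,0,0,40],[0,-40,-17,0,0,0,40],[0,-40,-17,0,0,0,40],[0,-38,-17,0,0,0,40],[0,-25,-11,0,0,0,40],[0,0,0,0,0,0,40],[0,0,0,0,0,0,40]]

```text
time_s: 9.2
ee_pos: [0.406, -0.0897, 0.0878]
eef_rot: [1.195, 1.569, -0.316]
force: [1.3, 0.3, -1.2]
grip_width: 0.047
```

Run:
```python
from plan import *
go([.405,-.09,.0152],.066)
s=snap('scene','s5')
b=cv2.resize(s["img"][110:260,120:320,::-1],None,fx=4,fy=4)
cv2.imwrite('pics/b5.png',b)
```

```text
t 9.2 pos [ 0.406  -0.0897  0.0878] phi 0.0601 tilt -1.0 q [-0.31  0.15  2.01 -0.    0.98 -0.37] grip 47.0
 rv [-0.006  0.001 -0.002] shift now-axes [72.6 -1.1  0.2] final-axes [72.6 -1.   0.2]
```

View pics/b5.png

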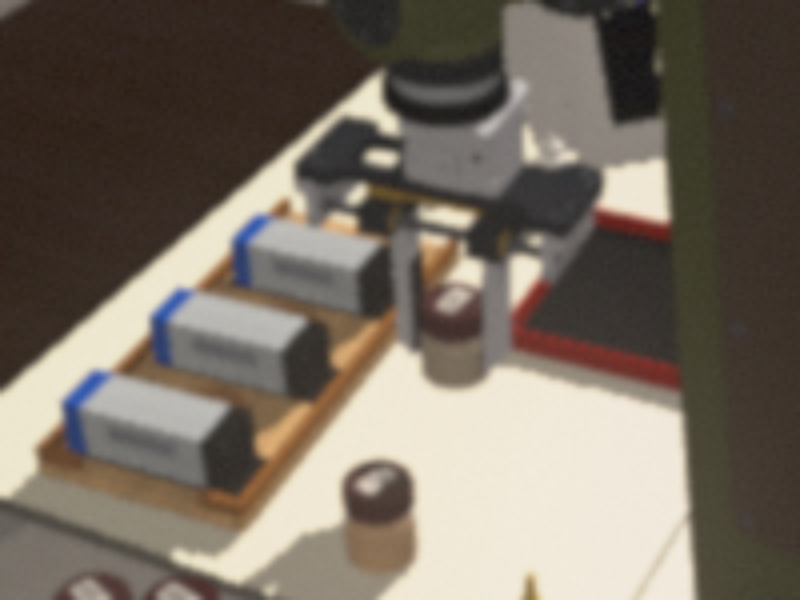

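Call:
play_rows:
  deltas:
    - [[25,0,0,0,0,0,40],[25,0,0,0,0,0,40],[14,0,0,0,0,0,40],[5,0,0,0,0,0,40],[3,0,0,0,0,0,40],[0,0,0,0,0,0,40],[0,0,0,0,0,0,50],[0,0,0,0,0,0,70],[0,0,0,0,0,0,80],[0,0,0,0,0,0,94]]

```text
time_s: 10.25
ee_pos: [0.4056, -0.0896, 0.0151]
eef_rot: [1.276, 1.57, -0.235]
force: [-0.6, -0.1, -0.2]
grip_width: 0.0704
```

Call:
play_rows:
  deltas:
    - [[-25,0,0,0,0,0,94],[-40,0,0,0,0,0,94],[-40,0,0,0,0,0,94],[-15,0,0,0,0,0,94],[0,30,-14,0,0,0,94],[0,40,-18,0,0,0,94],[0,40,-18,0,0,0,94],[0,40,-18,0,0,0,94],[0,23,-12,0,0,0,94],[0,0,0,0.13,0,0,94]]

```text
time_s: 11.25
ee_pos: [0.575, 0.0024, 0.1343]
eef_rot: [-2.237, 1.57, 2.406]
force: [-0.7, -0.4, -0.4]
grip_width: 0.0941
```

Call:
play_rows:
  deltas:
    - [[0,0,0,0.143,0,0,94],[0,0,0,0.143,0,0,94],[0,0,0,0.143,0,0,94],[0,0,0,0.143,0,0,94],[0,0,0,0.143,0,0,94],[0,0,0,0.143,0,0,94],[0,0,0,0.143,0,0,94],[0,0,0,0.143,0,0,94],[0,0,0,0.143,0,0,94],[0,0,0,0.143,0,0,94]]

```text
time_s: 12.25
ee_pos: [0.5732, 0.0007, 0.1349]
eef_rot: [-0.197, 1.571, 3.009]
force: [0.3, 0.7, -1.0]
grip_width: 0.0938
```

Run:
```python
from plan import *
go([.5737,.0002,.020],.066-np.pi/2)
c=snap('top','t6');s=snap('scene','s6')
b=cv2.resize(s["img"][110:260,120:320,::-1],None,fx=4,fy=4)
cv2.imwrite('pics/b6.png',b)
b=cv2.resize(c["img"][95:245,150:350,::-1],None,fx=4,fy=4)
cv2.imwrite('pics/a6.png',b)
```

```text
t 12.25 pos [0.5732 0.0007 0.1349] phi -1.5059 tilt -1.0 q [-0.06  0.42  1.53  0.    1.19  1.44] grip 93.8
 rv [-0.001  0.     0.   ] shift now-axes [114.9   0.5  -0.4] final-axes [114.9   0.5  -0.4]
```

View pics/b6.png

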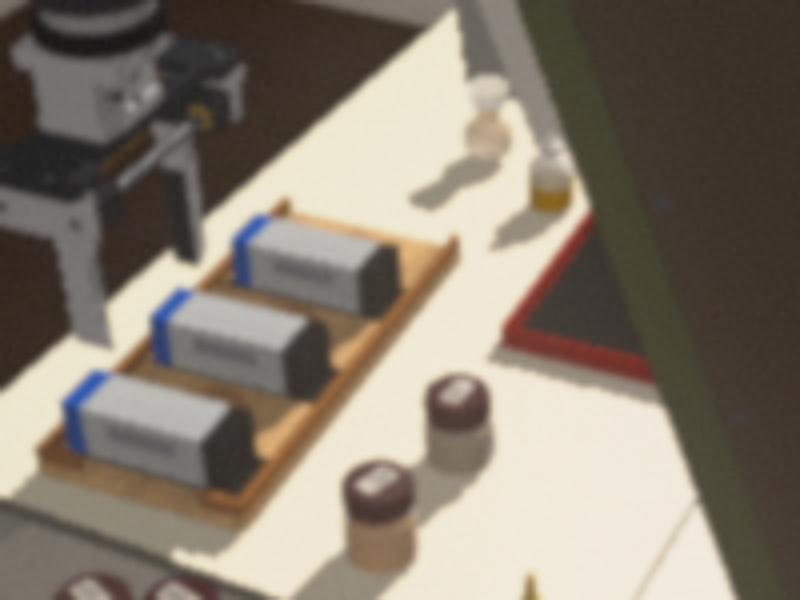

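View pics/a6.png

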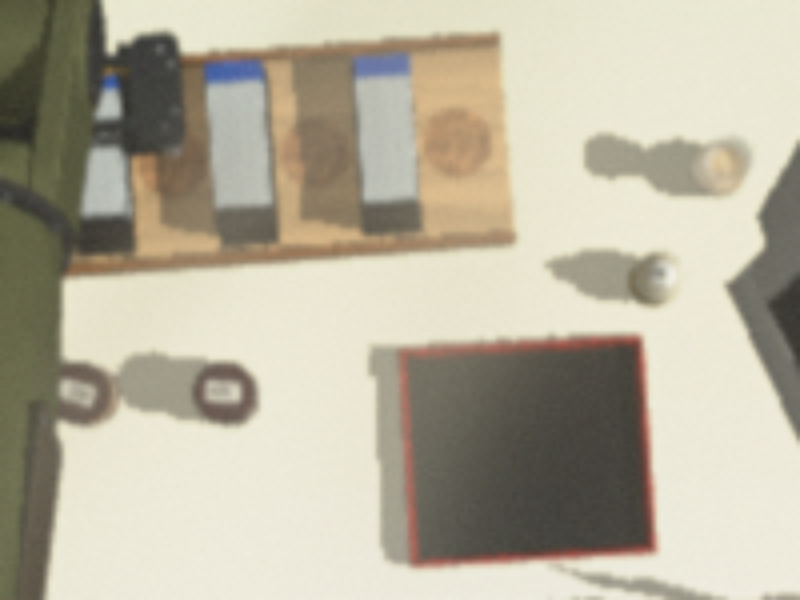

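```bash
cat > meas.py <<'E'
import sys
from plan import *
tag=sys.argv[1]; n=int(sys.argv[2]) if len(sys.argv)>2 else 14
F=[];M=[];TT=[]
for i in range(n):
    viewer.camera("scene"); o=ctrl.get_obs(); F.append(o["force"]);M.append(o["moment"]);TT.append(o["tau"])
F,M,TT=map(np.array,(F,M,TT)); o,p,R=pose()
se=lambda a:(a.std(0)/np.sqrt(len(a))).round(4)
# moment about rack y axis
yr=np.array([-np.sin(.066),np.cos(.066),0]); my=M@yr
print(tag,'t',round(o["time_s"],2),'pos',p.round(4),'tilt(blue down +deg)',np.degrees(np.arctan2((R@[1,0,0])@[np.cos(.066),np.sin(.066),0],-R[2,0])).round(1),'grip',round(o["grip_width"]*1000,1))
print('  F',F.mean(0).round(3),se(F),'M',M.mean(0).round(4),se(M),'My_rack',my.mean().round(4),'tau',TT.mean(0).round(3),se(TT))
E
echo
```

```text
(no output)
```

Call:
play_rows:
  deltas:
    - [[25,0.5,0,0,0,0,90],[30,0,0,0,0,0,90],[30,0,0,0,0,0,90],[20,0,0,0,0,0,90],[10,0,0,0,0,0,90],[0,0,0,0,0,0,75],[0,0,0,0,0,0,60],[0,0,0,0,0,0,45],[0,0,0,0,0,0,30],[0,0,0,0,0,0,30]]
  grip_force: 40

```text
time_s: 13.35
ee_pos: [0.5736, 0.0002, 0.0206]
eef_rot: [2.995, 1.57, -0.076]
force: [0.5, -0.1, 0.1]
grip_width: 0.0537
```

Call:
play_rows:
  deltas:
    - [[0,0,0,0,0,0,30],[0,0,0,0,0,0,30],[0,0,0,0,0,0,30],[0,0,0,0,0,0,30],[0,0,0,0,0,0,30],[0,0,0,0,0,0,30]]

```text
time_s: 13.95
ee_pos: [0.5734, 0.0002, 0.0201]
eef_rot: [2.969, 1.571, -0.102]
force: [-1.2, -0.3, 4.4]
grip_width: 0.0394
```

```bash
python3 meas.py gripped 4
```

```text
gripped t 14.15 pos [5.734e-01 3.000e-04 2.010e-02] tilt(blue down +deg) 0.0 grip 39.7
  F [-1.344  0.184  5.149] [0.1088 0.0641 0.1447] M [ 0.155   0.2989 -0.0235] [0.0141 0.0089 0.0202] My_rack 0.288 tau [-2.1800e-01 -5.8563e+01 -2.7907e+01 -9.7000e-02 -4.9400e-01 -1.9000e-02] [0.0018 0.0183 0.006  0.0006 0.0031 0.    ]
```

Call:
play_rows:
  deltas:
    - [[-5,0,0,0,0,0,30],[-15,0,0,0,0,0,30],[-20,0,0,0,0,0,30],[-20,0,0,0,0,0,30],[-10,0,0,0,0,0,30],[0,0,0,0,0,0,30],[0,0,0,0,0,0,30],[0,0,0,0,0,0,30]]

```text
time_s: 14.95
ee_pos: [0.5728, 0.0002, 0.089]
eef_rot: [-0.125, 1.569, 3.087]
force: [-0.0, 0.6, -1.0]
grip_width: 0.0398
```

```bash
python3 meas.py level0
```

```text
level0 t 15.65 pos [5.733e-01 2.000e-04 9.000e-02] tilt(blue down +deg) 0.0 grip 39.5
  F [-0.064 -0.193 -2.006] [0.0983 0.1178 0.1314] M [ 0.0317  0.0117 -0.0033] [0.0069 0.0075 0.0092] My_rack 0.0096 tau [-0.0000e+00 -6.0218e+01 -3.2491e+01  2.4000e-02 -8.1000e-02  0.0000e+00] [0.0007 0.0355 0.0107 0.     0.0001 0.    ]
```

Call:
play_rows:
  deltas:
    - [[0,0,0,0,-0.05,0,30],[0,0,0,0,-0.08,0,30],[0,0,0,0,-0.08,0,30],[0,0,0,0,-0.08,0,30],[0,0,0,0,-0.08,0,30],[0,0,0,0,-0.08,0,30],[0,0,0,0,0,0,30],[0,0,0,0,0,0,30],[0,0,0,0,0,0,30],[0,0,0,0,0,0,30]]

```text
time_s: 16.65
ee_pos: [0.5733, 0.0002, 0.0906]
eef_rot: [0.0, 1.123, -3.071]
force: [0.1, 0.2, -2.0]
grip_width: 0.0395
```

```bash
python3 meas.py blue_down
python3 - <<'E'
from h import *
snap('scene','s7',4,(120,110,320,260))
E
```

```text
blue_down t 17.35 pos [5.733e-01 2.000e-04 8.990e-02] tilt(blue down +deg) -25.8 grip 39.8
  F [ 0.076 -0.133 -1.945] [0.0912 0.1129 0.1383] M [ 0.0615 -0.3397 -0.0018] [0.0059 0.0066 0.0063] My_rack -0.343 tau [-3.0000e-03 -7.4572e+01 -3.3006e+01 -1.2000e-01  1.2890e+00 -7.0000e-03] [0.001  0.0289 0.009  0.0003 0.0032 0.0001]
```

View pics/s7.png

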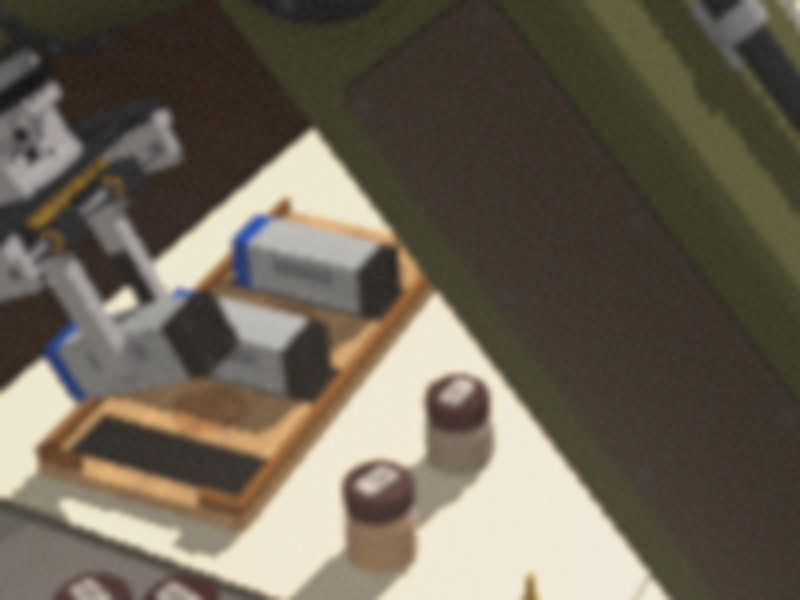

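Call:
play_rows:
  deltas:
    - [[0,0,0,0,0.05,0,30],[0,0,0,0,0.08,0,30],[0,0,0,0,0.08,0,30],[0,0,0,0,0.08,0,30],[0,0,0,0,0.08,0,30],[0,0,0,0,0.08,0,30],[0,0,0,0,0,0,30],[0,0,0,0,0,0,30],[0,0,0,0,0,0,30]]

```text
time_s: 18.3
ee_pos: [0.5737, 0.0002, 0.0899]
eef_rot: [0.001, 1.569, -3.07]
force: [0.5, -0.3, -2.1]
grip_width: 0.0397
```

```bash
python3 meas.py level_afterblue
```

```text
level_afterblue t 19.0 pos [5.733e-01 2.000e-04 9.000e-02] tilt(blue down +deg) -0.0 grip 39.9
  F [ 0.129  0.057 -1.65 ] [0.146  0.0958 0.1109] M [ 0.0036  0.0249 -0.0127] [0.0084 0.0078 0.0064] My_rack 0.0246 tau [-1.0000e-03 -6.0271e+01 -3.2568e+01  2.2000e-02 -6.3000e-02  2.0000e-03] [0.0027 0.0524 0.0111 0.0005 0.0041 0.0003]
```

Call:
play_rows:
  deltas:
    - [[0,0,0,0,0.05,0,30],[0,0,0,0,0.08,0,30],[0,0,0,0,0.08,0,30],[0,0,0,0,0.08,0,30],[0,0,0,0,0.08,0,30],[0,0,0,0,0.08,0,30],[0,0,0,0,0,0,30],[0,0,0,0,0,0,30],[0,0,0,0,0,0,30],[0,0,0,0,0,0,30]]

```text
time_s: 20.0
ee_pos: [0.5738, 0.0002, 0.0901]
eef_rot: [3.141, 1.121, 0.071]
force: [1.0, 0.1, -1.1]
grip_width: 0.0399
```

```bash
python3 meas.py black_down
```

```text
black_down t 20.7 pos [5.733e-01 2.000e-04 9.000e-02] tilt(blue down +deg) 25.8 grip 39.8
  F [-0.092 -0.053 -1.991] [0.1068 0.1389 0.0805] M [0.0065 0.3538 0.0138] [0.0074 0.0077 0.0077] My_rack 0.3526 tau [ 4.0000e-03 -4.7068e+01 -3.0347e+01  2.0600e-01 -1.3810e+00  1.2000e-02] [0.0015 0.0132 0.0137 0.0013 0.0027 0.0014]
```

Call:
play_rows:
  deltas:
    - [[0,0,0,0,-0.05,0,30],[0,0,0,0,-0.08,0,30],[0,0,0,0,-0.08,0,30],[0,0,0,0,-0.08,0,30],[0,0,0,0,-0.08,0,30],[0,0,0,0,-0.08,0,30],[0,0,0,0,0,0,30],[0,0,0,0,0,0,30],[0,0,0,0,0,0,30]]

```text
time_s: 21.6
ee_pos: [0.573, 0.0002, 0.0898]
eef_rot: [-3.069, 1.569, 0.144]
force: [1.1, -0.5, -1.7]
grip_width: 0.0401
```

```bash
python3 meas.py level_afterblack; python3 -c "
from plan import *
go([.5734,.0003,.0201],.066-np.pi/2)
snap('scene','s8',4,(120,110,320,260))"
```

```text
level_afterblack t 22.3 pos [5.734e-01 2.000e-04 8.990e-02] tilt(blue down +deg) 0.0 grip 39.7
  F [-0.037 -0.139 -1.897] [0.145  0.1589 0.129 ] M [0.0155 0.0313 0.0063] [0.0103 0.0093 0.0079] My_rack 0.0302 tau [ 1.0000e-03 -6.0164e+01 -3.2476e+01  2.7000e-02 -9.7000e-02 -2.0000e-03] [0.0035 0.045  0.0123 0.0006 0.0041 0.0005]
t 22.3 pos [5.734e-01 2.000e-04 8.990e-02] phi -1.5 tilt -1.0 q [-0.06  0.47  1.57  0.    1.1   1.44] grip 39.7
 rv [ 0.005 -0.     0.   ] shift now-axes [69.8 -0.1 -0.1] final-axes [69.8 -0.1 -0.1]
```

View pics/s8.png

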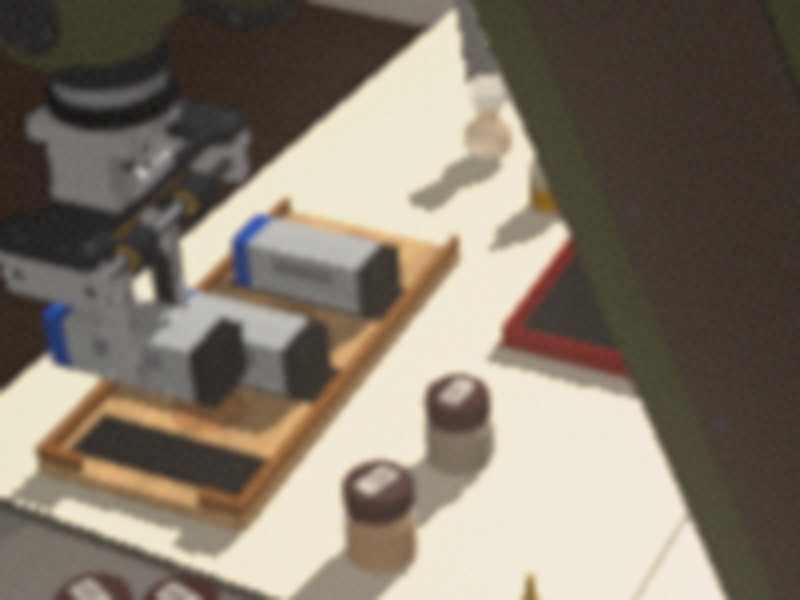

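Call:
play_rows:
  deltas:
    - [[20,0,0,0.005,0,0,30],[25,0,0,0,0,0,30],[15,0,0,0,0,0,30],[6,0,0,0,0,0,30],[3.5,0,0,0,0,0,30],[0,0,0,0,0,0,30],[0,0,0,0,0,0,45],[0,0,0,0,0,0,60],[0,0,0,0,0,0,80],[0,0,0,0,0,0,90]]

```text
time_s: 23.35
ee_pos: [0.5735, 0.0002, 0.0208]
eef_rot: [3.001, 1.57, -0.074]
force: [0.4, -1.1, 0.4]
grip_width: 0.0654
```

Call:
play_rows:
  deltas:
    - [[-20,0,0,0,0,0,90],[-40,0,0,0,0,0,90],[-40,0,0,0,0,0,90],[-10,0,0,0,0,0,90],[0,30,0,0,0,0,90],[0,40,0,0,0,0,90],[0,25,0,0,0,0,90],[0,10,0,0,0,0,90],[0,0,0,0,0,0,90]]

```text
time_s: 24.25
ee_pos: [0.5801, -0.1052, 0.1299]
eef_rot: [-0.317, 1.57, 2.889]
force: [-0.7, 0.5, -1.2]
grip_width: 0.0901
```

```bash
python3 -c "
from plan import *
go([.5804,-.1045,.020],.066-np.pi/2)
snap('scene','s9',4,(120,110,320,260));snap('top','t9',4,(150,95,350,245))"
```

```text
t 24.25 pos [ 0.5801 -0.1052  0.1299] phi -1.5065 tilt -1.0 q [-0.24  0.46  1.49  0.    1.2   1.26] grip 90.1
 rv [-0.002  0.001  0.   ] shift now-axes [109.9  -0.7  -0.5] final-axes [109.9  -0.7  -0.4]
```

View pics/s9.png

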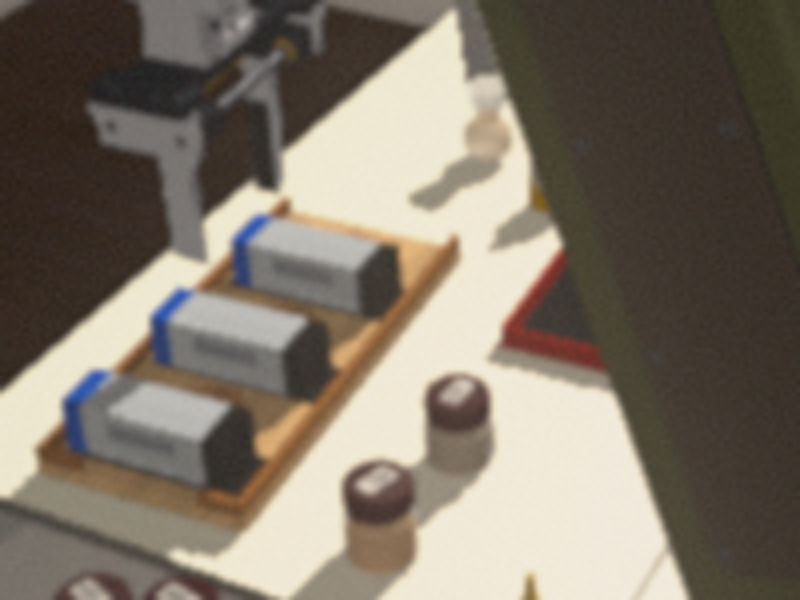

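View pics/t9.png

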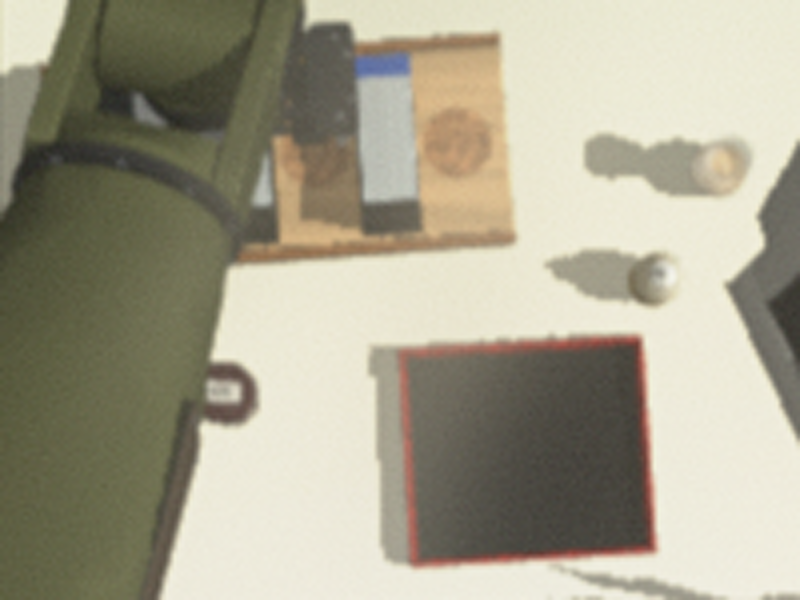

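Call:
play_rows:
  deltas:
    - [[20,-0.7,-0.5,0,0,0,90],[30,0,0,0,0,0,90],[30,0,0,0,0,0,90],[20,0,0,0,0,0,90],[10,0,0,0,0,0,90],[0,0,0,0,0,0,75],[0,0,0,0,0,0,60],[0,0,0,0,0,0,45],[0,0,0,0,0,0,30],[0,0,0,0,0,0,30]]

```text
time_s: 25.35
ee_pos: [0.581, -0.1039, 0.0211]
eef_rot: [2.86, 1.57, -0.216]
force: [0.1, 0.4, -0.7]
grip_width: 0.0533
```

Call:
play_rows:
  deltas:
    - [[0,0,0,0,0,0,30],[0,0,0,0,0,0,30],[0,0,0,0,0,0,30],[0,0,0,0,0,0,30],[0,0,0,0,0,0,30],[0,0,0,0,0,0,30]]

```text
time_s: 25.95
ee_pos: [0.5808, -0.1038, 0.0206]
eef_rot: [2.979, 1.571, -0.097]
force: [-1.3, 0.3, 5.0]
grip_width: 0.04
```

```bash
python3 meas.py gripped 4
```

```text
gripped t 26.15 pos [ 0.5807 -0.1038  0.0206] tilt(blue down +deg) 0.0 grip 39.6
  F [-1.874  1.133  5.213] [0.3206 0.174  0.3126] M [ 0.2182  0.3267 -0.0128] [0.0136 0.0179 0.0069] My_rack 0.3116 tau [-2.9300e-01 -6.0514e+01 -2.8495e+01 -9.3000e-02 -5.5800e-01 -3.0000e-03] [0.0012 0.0188 0.0053 0.0005 0.0036 0.0001]
```

Call:
play_rows:
  deltas:
    - [[-5,0,0,0,0,0,30],[-15,0,0,0,0,0,30],[-20,0,0,0,0,0,30],[-20,0,0,0,0,0,30],[-10,0,0,0,0,0,30],[0,0,0,0,0,0,30],[0,0,0,0,0,0,30],[0,0,0,0,0,0,30]]

```text
time_s: 26.95
ee_pos: [0.5802, -0.1037, 0.0894]
eef_rot: [-0.303, 1.569, 2.905]
force: [-0.9, 0.6, -2.0]
grip_width: 0.0398
```

```bash
python3 meas.py level0; python3 -c "
from plan import *
snap('scene','s10',4,(120,110,320,260))"
```

```text
level0 t 27.65 pos [ 0.5807 -0.1038  0.0904] tilt(blue down +deg) -0.0 grip 39.8
  F [ 0.253 -0.229 -2.205] [0.1086 0.1531 0.0929] M [ 0.0114  0.0157 -0.0281] [0.0068 0.0048 0.0057] My_rack 0.0149 tau [-1.0000e-03 -6.2528e+01 -3.2965e+01  3.6000e-02 -7.3000e-02 -0.0000e+00] [0.0006 0.0362 0.0112 0.     0.0001 0.    ]
```

View pics/s10.png

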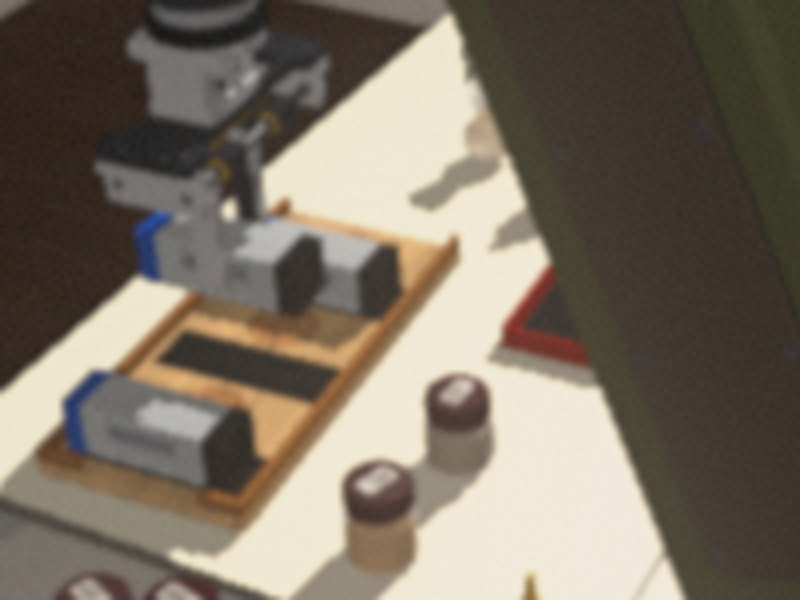

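Middle housing lifted and level. Its reference TCP is (.5808,-.1038,.0206). Now rocking it.

Call:
play_rows:
  deltas:
    - [[0,0,0,0,-0.05,0,30],[0,0,0,0,-0.08,0,30],[0,0,0,0,-0.08,0,30],[0,0,0,0,-0.08,0,30],[0,0,0,0,-0.08,0,30],[0,0,0,0,-0.08,0,30],[0,0,0,0,0,0,30],[0,0,0,0,0,0,30],[0,0,0,0,0,0,30],[0,0,0,0,0,0,30]]

```text
time_s: 28.7
ee_pos: [0.5806, -0.1039, 0.0911]
eef_rot: [0.0, 1.123, -3.076]
force: [0.5, -0.6, -1.6]
grip_width: 0.0396
```

```bash
python3 meas.py blue_down
```

```text
blue_down t 29.4 pos [ 0.5807 -0.1038  0.0904] tilt(blue down +deg) -25.8 grip 39.5
  F [-0.135 -0.01  -2.474] [0.1149 0.1248 0.1319] M [ 0.0386 -0.3597  0.0061] [0.0062 0.0051 0.0083] My_rack -0.3614 tau [-1.2000e-02 -7.6527e+01 -3.3513e+01 -3.0100e-01  1.2960e+00 -7.0000e-03] [0.0033 0.0296 0.0091 0.0006 0.0032 0.0001]
```

Call:
play_rows:
  deltas:
    - [[0,0,0,0,0.05,0,30],[0,0,0,0,0.08,0,30],[0,0,0,0,0.08,0,30],[0,0,0,0,0.08,0,30],[0,0,0,0,0.08,0,30],[0,0,0,0,0.08,0,30],[0,0,0,0,0,0,30],[0,0,0,0,0,0,30],[0,0,0,0,0,0,30]]

```text
time_s: 30.3
ee_pos: [0.581, -0.1038, 0.0904]
eef_rot: [-0.015, 1.569, -3.091]
force: [0.4, 0.4, -2.1]
grip_width: 0.0402
```

```bash
python3 meas.py level_afterblue
```

```text
level_afterblue t 31.0 pos [ 0.5807 -0.1038  0.0905] tilt(blue down +deg) -0.0 grip 39.2
  F [-0.027 -0.012 -2.257] [0.1387 0.1745 0.1574] M [0.0197 0.0339 0.0029] [0.0075 0.0049 0.0095] My_rack 0.0326 tau [-1.0000e-03 -6.2583e+01 -3.3042e+01  3.1000e-02 -5.5000e-02  3.0000e-03] [0.0097 0.0524 0.0109 0.0012 0.0041 0.0007]
```

Call:
play_rows:
  deltas:
    - [[0,0,0,0,0.05,0,30],[0,0,0,0,0.08,0,30],[0,0,0,0,0.08,0,30],[0,0,0,0,0.08,0,30],[0,0,0,0,0.08,0,30],[0,0,0,0,0.08,0,30],[0,0,0,0,0,0,30],[0,0,0,0,0,0,30],[0,0,0,0,0,0,30],[0,0,0,0,0,0,30]]

```text
time_s: 32.0
ee_pos: [0.5812, -0.1038, 0.0906]
eef_rot: [3.141, 1.121, 0.066]
force: [0.3, -1.3, -2.0]
grip_width: 0.0396
```

```bash
python3 meas.py black_down
```

```text
black_down t 32.7 pos [ 0.5807 -0.1038  0.0905] tilt(blue down +deg) 25.8 grip 39.8
  F [ 0.101 -0.024 -2.179] [0.1118 0.0853 0.119 ] M [-0.0013  0.3913 -0.0119] [0.006  0.0084 0.0112] My_rack 0.3905 tau [ 1.2000e-02 -4.9853e+01 -3.0787e+01  4.5300e-01 -1.2030e+00  1.7000e-02] [0.0037 0.0129 0.0135 0.0026 0.0023 0.0026]
```

Call:
play_rows:
  deltas:
    - [[0,0,0,0,-0.05,0,30],[0,0,0,0,-0.08,0,30],[0,0,0,0,-0.08,0,30],[0,0,0,0,-0.08,0,30],[0,0,0,0,-0.08,0,30],[0,0,0,0,-0.08,0,30],[0,0,0,0,0,0,30],[0,0,0,0,0,0,30],[0,0,0,0,0,0,30]]

```text
time_s: 33.6
ee_pos: [0.5803, -0.1038, 0.0903]
eef_rot: [-2.952, 1.569, 0.255]
force: [0.3, 0.6, -0.9]
grip_width: 0.04
```

```bash
python3 meas.py level_afterblack; python3 -c "
from plan import *
go([.5808,-.1038,.0206],.066-np.pi/2)
snap('scene','s11',4,(120,110,320,260))"
```

```text
level_afterblack t 34.3 pos [ 0.5807 -0.1038  0.0904] tilt(blue down +deg) 0.0 grip 40.0
  F [-0.042 -0.084 -2.146] [0.1431 0.1104 0.1723] M [0.018  0.0166 0.0071] [0.0055 0.0086 0.009 ] My_rack 0.0154 tau [ 1.0000e-03 -6.2476e+01 -3.2951e+01  4.1000e-02 -8.9000e-02 -4.0000e-03] [0.0109 0.0445 0.0121 0.0015 0.004  0.001 ]
t 34.3 pos [ 0.5807 -0.1038  0.0904] phi -1.505 tilt -1.0 q [-0.24  0.5   1.52  0.    1.12  1.27] grip 40.0
 rv [-0. -0.  0.] shift now-axes [69.8 -0.  -0.1] final-axes [69.8 -0.  -0.1]
```

View pics/s11.png

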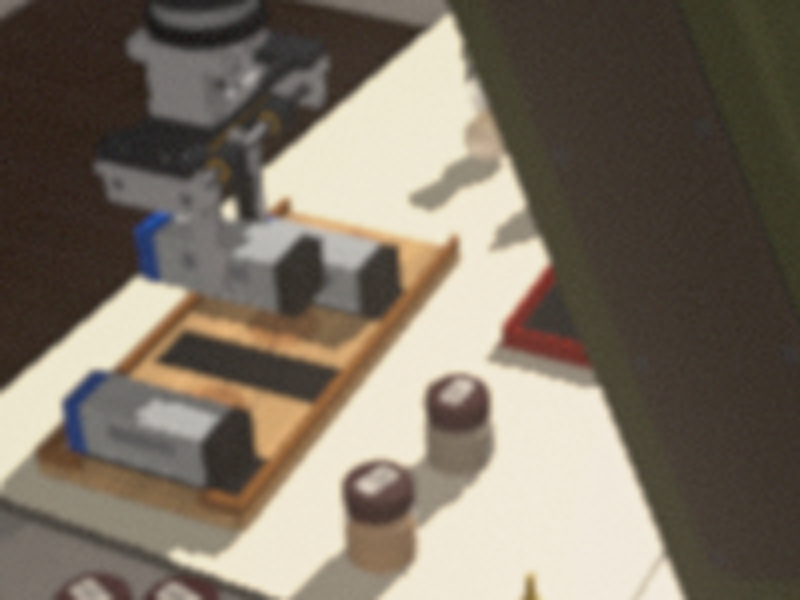

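Call:
play_rows:
  deltas:
    - [[20,0,0,0,0,0,30],[25,0,0,0,0,0,30],[15,0,0,0,0,0,30],[6,0,0,0,0,0,30],[3.5,0,0,0,0,0,30],[0,0,0,0,0,0,30],[0,0,0,0,0,0,45],[0,0,0,0,0,0,60],[0,0,0,0,0,0,80],[0,0,0,0,0,0,90]]

```text
time_s: 35.35
ee_pos: [0.5808, -0.1038, 0.0213]
eef_rot: [2.864, 1.57, -0.212]
force: [-0.2, 0.0, 0.4]
grip_width: 0.0657
```

Call:
play_rows:
  deltas:
    - [[-20,0,0,0,0,0,90],[-40,0,0,0,0,0,90],[-40,0,0,0,0,0,90],[-10,0,0,0,0,0,90],[0,30,0,0,0,0,90],[0,40,0,0,0,0,90],[0,25,0,0,0,0,90],[0,10,0,0,0,0,90],[0,0,0,0,0,0,90]]

```text
time_s: 36.25
ee_pos: [0.5873, -0.2092, 0.1303]
eef_rot: [-0.532, 1.57, 2.674]
force: [0.3, 0.1, 1.2]
grip_width: 0.09
```

```bash
python3 -c "
from plan import *
go([.5876,-.2090,.0205],.066-np.pi/2)
snap('scene','s12',4,(120,110,320,260));snap('top','t12',4,(150,95,350,245))"
```

```text
t 36.25 pos [ 0.5873 -0.2092  0.1303] phi -1.5064 tilt -1.0 q [-0.4   0.53  1.38  0.    1.23  1.11] grip 90.0
 rv [-0.002  0.001  0.   ] shift now-axes [ 1.098e+02 -1.000e-01 -4.000e-01] final-axes [109.8  -0.2  -0.3]
```

View pics/s12.png

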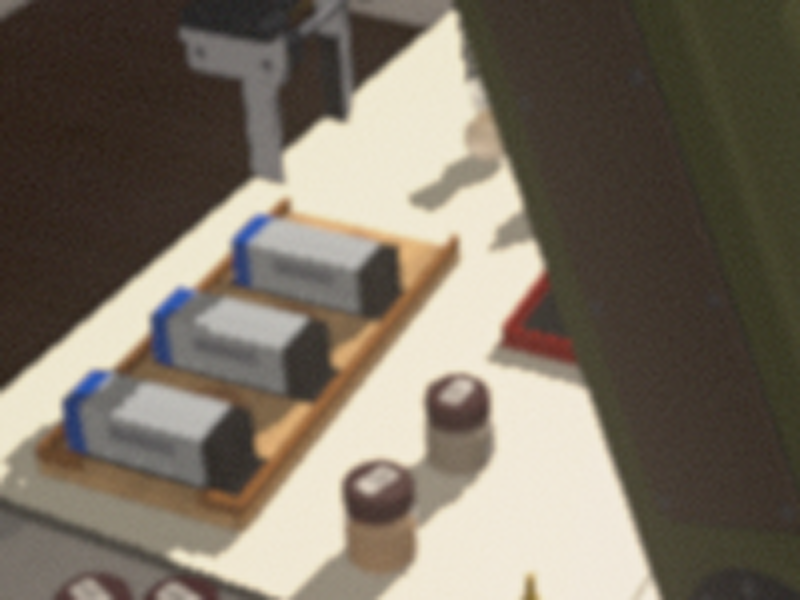

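View pics/t12.png

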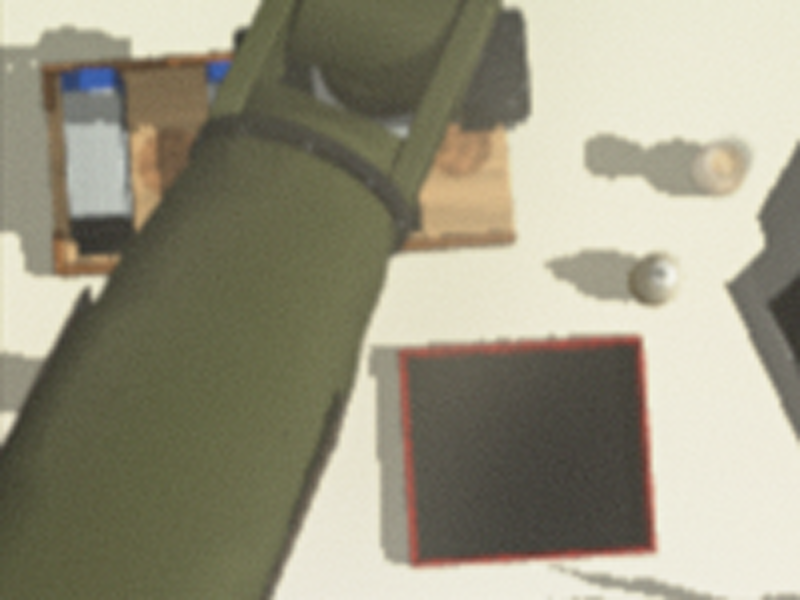

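All the housings sit in their bays, the same as before. Next I'll grip, lift and rock the right one.

Call:
play_rows:
  deltas:
    - [[20,0,0,0,0,0,90],[30,0,0,0,0,0,90],[30,0,0,0,0,0,90],[20,0,0,0,0,0,90],[10,0,0,0,0,0,90],[0,0,0,0,0,0,75],[0,0,0,0,0,0,60],[0,0,0,0,0,0,45],[0,0,0,0,0,0,30],[0,0,0,0,0,0,30]]

```text
time_s: 37.35
ee_pos: [0.5879, -0.2087, 0.0216]
eef_rot: [2.688, 1.57, -0.387]
force: [0.3, 0.3, 0.3]
grip_width: 0.0532
```

Call:
play_rows:
  deltas:
    - [[0,0,0,0,0,0,30],[0,0,0,0,0,0,30],[0,0,0,0,0,0,30],[0,0,0,0,0,0,30],[0,0,0,0,0,0,30],[0,0,0,0,0,0,30]]

```text
time_s: 37.95
ee_pos: [0.5877, -0.2087, 0.0211]
eef_rot: [2.522, 1.571, -0.554]
force: [-0.5, -0.1, 3.8]
grip_width: 0.0393
```

```bash
python3 meas.py gripped 4
```

```text
gripped t 38.15 pos [ 0.5877 -0.2087  0.0211] tilt(blue down +deg) 0.0 grip 39.6
  F [-1.654 -0.682  4.425] [0.1192 0.1197 0.1182] M [-0.078   0.2742 -0.0756] [0.0099 0.0162 0.0122] My_rack 0.2788 tau [ 6.0700e-01 -6.4778e+01 -2.9347e+01  2.3500e-01 -3.6000e-01 -5.5000e-02] [0.023  0.0879 0.0357 0.0082 0.0095 0.0002]
```

Call:
play_rows:
  deltas:
    - [[-5,0,0,0,0,0,30],[-15,0,0,0,0,0,30],[-20,0,0,0,0,0,30],[-20,0,0,0,0,0,30],[-10,0,0,0,0,0,30],[0,0,0,0,0,0,30],[0,0,0,0,0,0,30],[0,0,0,0,0,0,30]]

```text
time_s: 38.95
ee_pos: [0.5871, -0.2084, 0.0898]
eef_rot: [-0.467, 1.569, 2.741]
force: [-0.4, -1.1, -3.4]
grip_width: 0.04
```

```bash
python3 meas.py level0; python3 -c "
from plan import *
snap('scene','s13',4,(120,110,320,260))"
```

```text
level0 t 39.65 pos [ 0.5876 -0.2086  0.091 ] tilt(blue down +deg) 0.0 grip 39.6
  F [ 0.154  0.013 -2.78 ] [0.1107 0.129  0.1004] M [0.0297 0.0132 0.0035] [0.0064 0.0091 0.0065] My_rack 0.0112 tau [ 1.0000e-03 -6.7234e+01 -3.3936e+01  4.4000e-02 -5.7000e-02  0.0000e+00] [0.0012 0.0377 0.0122 0.0001 0.0001 0.    ]
```

View pics/s13.png

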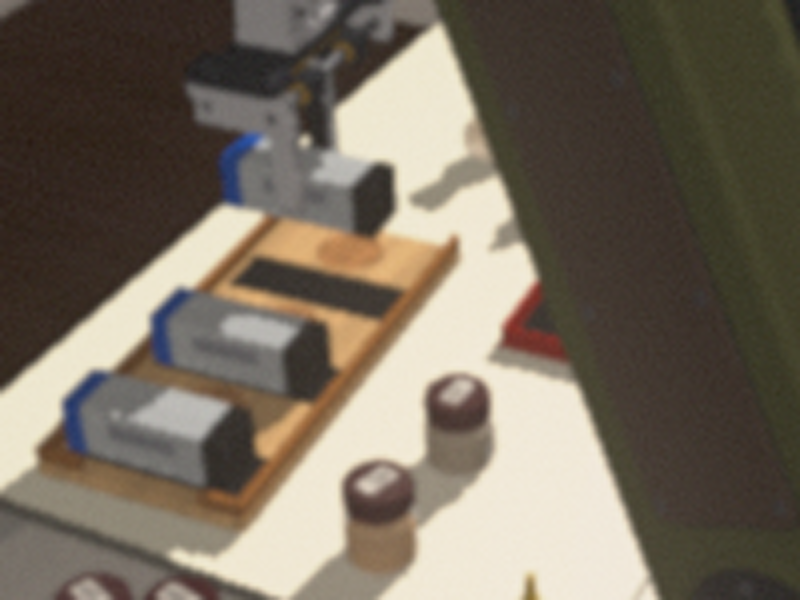

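Call:
play_rows:
  deltas:
    - [[0,0,0,0,-0.05,0,30],[0,0,0,0,-0.08,0,30],[0,0,0,0,-0.08,0,30],[0,0,0,0,-0.08,0,30],[0,0,0,0,-0.08,0,30],[0,0,0,0,-0.08,0,30],[0,0,0,0,0,0,30],[0,0,0,0,0,0,30],[0,0,0,0,0,0,30],[0,0,0,0,0,0,30]]

```text
time_s: 40.7
ee_pos: [0.5875, -0.2088, 0.0916]
eef_rot: [0.001, 1.123, -3.075]
force: [-0.5, -0.1, -1.8]
grip_width: 0.0397
```

```bash
python3 meas.py blue_down
```

```text
blue_down t 41.4 pos [ 0.5876 -0.2086  0.0909] tilt(blue down +deg) -25.8 grip 39.8
  F [-0.028 -0.091 -2.827] [0.1314 0.1129 0.1409] M [ 0.052  -0.3851 -0.0037] [0.0061 0.0092 0.0053] My_rack -0.3876 tau [-2.1000e-02 -8.0562e+01 -3.4557e+01 -4.9000e-01  1.2800e+00 -7.0000e-03] [0.0059 0.0313 0.0097 0.001  0.0033 0.0001]
```

Call:
play_rows:
  deltas:
    - [[0,0,0,0,0.05,0,30],[0,0,0,0,0.08,0,30],[0,0,0,0,0.08,0,30],[0,0,0,0,0.08,0,30],[0,0,0,0,0.08,0,30],[0,0,0,0,0.08,0,30],[0,0,0,0,0,0,30],[0,0,0,0,0,0,30],[0,0,0,0,0,0,30]]

```text
time_s: 42.3
ee_pos: [0.5879, -0.2085, 0.0909]
eef_rot: [-0.031, 1.569, -3.107]
force: [0.1, -0.2, -3.2]
grip_width: 0.0398
```

```bash
python3 meas.py level_afterblue
```

```text
level_afterblue t 43.0 pos [ 0.5876 -0.2086  0.091 ] tilt(blue down +deg) -0.0 grip 39.8
  F [-0.051 -0.091 -2.612] [0.1434 0.1453 0.121 ] M [0.0321 0.0483 0.0056] [0.01   0.0056 0.0071] My_rack 0.0461 tau [-2.0000e-03 -6.7325e+01 -3.4044e+01  5.0000e-02 -7.0000e-02  4.0000e-03] [0.0172 0.0532 0.0109 0.0019 0.0041 0.001 ]
```

Call:
play_rows:
  deltas:
    - [[0,0,0,0,0.05,0,30],[0,0,0,0,0.08,0,30],[0,0,0,0,0.08,0,30],[0,0,0,0,0.08,0,30],[0,0,0,0,0.08,0,30],[0,0,0,0,0.08,0,30],[0,0,0,0,0,0,30],[0,0,0,0,0,0,30],[0,0,0,0,0,0,30],[0,0,0,0,0,0,30]]

```text
time_s: 44.0
ee_pos: [0.5881, -0.2085, 0.0911]
eef_rot: [3.141, 1.121, 0.066]
force: [-1.0, 0.3, -2.9]
grip_width: 0.0396
```

```bash
python3 meas.py black_down
```

```text
black_down t 44.7 pos [ 0.5876 -0.2086  0.091 ] tilt(blue down +deg) 25.8 grip 40.1
  F [-0.143 -0.061 -2.692] [0.0905 0.1368 0.1361] M [-0.0044  0.3838  0.0045] [0.007  0.0067 0.0067] My_rack 0.3832 tau [ 2.0000e-02 -5.5428e+01 -3.1733e+01  6.8200e-01 -9.8500e-01  1.8000e-02] [0.006  0.0128 0.0133 0.003  0.0018 0.003 ]
```

Call:
play_rows:
  deltas:
    - [[0,0,0,0,-0.05,0,30],[0,0,0,0,-0.08,0,30],[0,0,0,0,-0.08,0,30],[0,0,0,0,-0.08,0,30],[0,0,0,0,-0.08,0,30],[0,0,0,0,-0.08,0,30],[0,0,0,0,0,0,30],[0,0,0,0,0,0,30],[0,0,0,0,0,0,30]]

```text
time_s: 45.6
ee_pos: [0.5872, -0.2086, 0.0908]
eef_rot: [-2.901, 1.569, 0.306]
force: [-0.4, -0.8, -2.3]
grip_width: 0.0397
```

```bash
python3 meas.py level_afterblack; python3 -c "
from plan import *
go([.3622,-.3097,.09],.0535-np.pi/2)
snap('scene','s14',4,(120,110,320,260))"
```

```text
level_afterblack t 46.3 pos [ 0.5876 -0.2086  0.0909] tilt(blue down +deg) 0.0 grip 39.7
  F [ 1.220e-01 -1.000e-03 -2.557e+00] [0.1022 0.1609 0.1571] M [ 0.0278 -0.0162 -0.0112] [0.0072 0.0072 0.0057] My_rack -0.018 tau [ 1.0000e-03 -6.7157e+01 -3.3894e+01  3.7000e-02 -4.3000e-02 -6.0000e-03] [0.019  0.0441 0.0119 0.0023 0.0038 0.0013]
t 46.3 pos [ 0.5876 -0.2086  0.0909] phi -1.505 tilt -1.0 q [-0.4   0.57  1.41  0.    1.16  1.11] grip 39.7
 rv [ 0.012 -0.     0.   ] shift now-axes [  0.9  86.1 231.6] final-axes [  0.9  88.9 230.5]
```

View pics/s14.png

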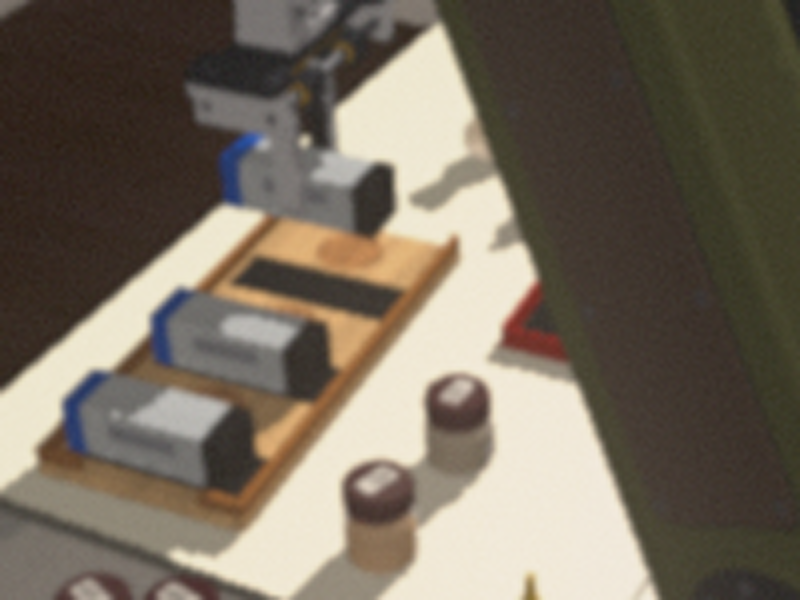

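Call:
play_rows:
  deltas:
    - [[0,8,22,0,0,0,30],[0,13,35,0,0,0,30],[0,14,38,0,0,0,30],[0,14,38,0,0,0,30],[0,14,38,0,0,0,30],[0,14,38,0,0,0,30],[0,9,23,0.012,0,0,30],[0,0,0,0,0,0,30],[0,0,0,0,0,0,30]]

```text
time_s: 47.25
ee_pos: [0.3618, -0.3099, 0.0913]
eef_rot: [2.484, 1.57, -0.605]
force: [-0.5, 0.2, -2.7]
grip_width: 0.0398
```

```bash
python3 -c "
from plan import *
go([.3622,-.3097,.0145],.0535-np.pi/2)
snap('scene','s15',4,(180,110,380,260));snap('top','t15',4,(150,95,350,245))"
```

```text
t 47.25 pos [ 0.3618 -0.3099  0.0913] phi -1.5179 tilt -1.0 q [-0.79  0.27  1.85  0.    1.02  0.73] grip 39.8
 rv [-0.001 -0.001 -0.   ] shift now-axes [76.8 -0.3 -0.4] final-axes [76.8 -0.2 -0.4]
```

View pics/s15.png

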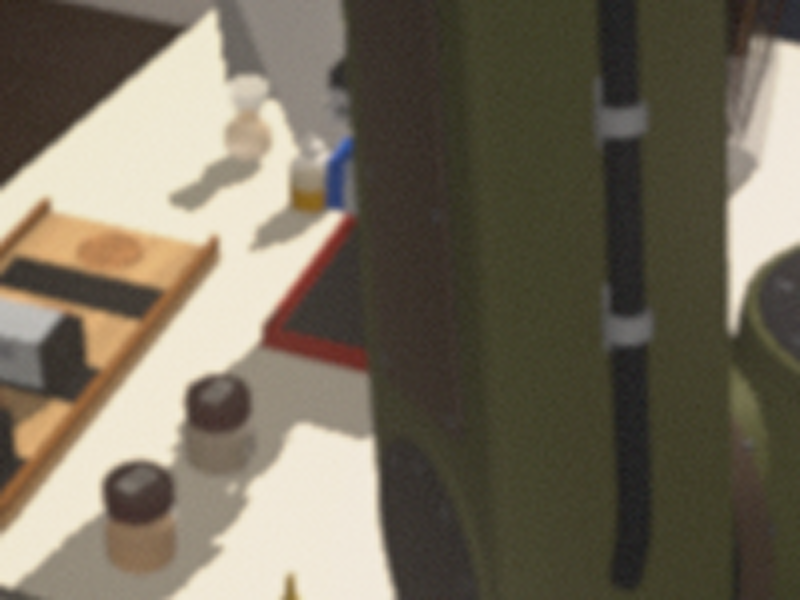

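View pics/t15.png

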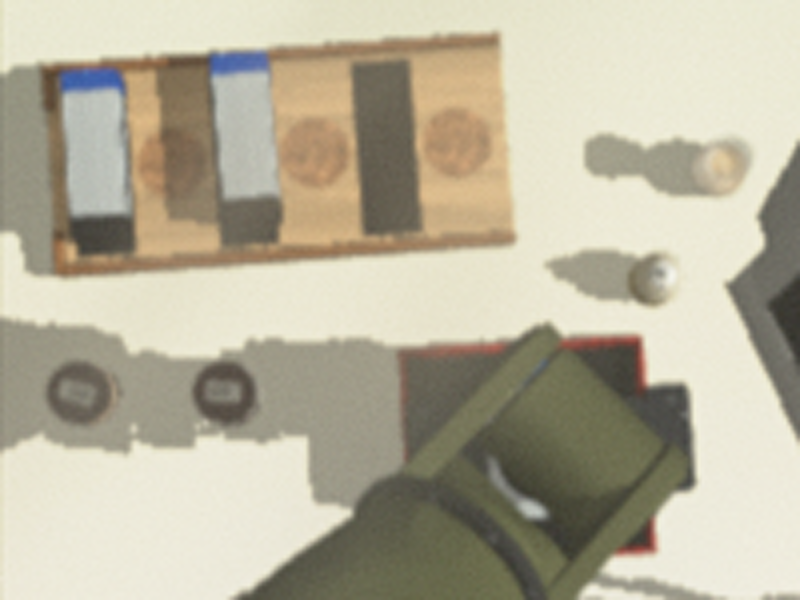

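Call:
play_rows:
  deltas:
    - [[20,0,0,0,0,0,30],[25,0,0,0,0,0,30],[20,0,0,0,0,0,30],[8,0,0,0,0,0,30],[3,0,0,0,0,0,30],[0,0,0,0,0,0,30],[0,0,0,0,0,0,30]]

```text
time_s: 48.05
ee_pos: [0.3623, -0.3099, 0.0158]
eef_rot: [2.304, 1.569, -0.784]
force: [-0.2, 1.3, -3.0]
grip_width: 0.0396
```

```bash
python3 meas.py placed 3; python3 -c "
from h import *
snap('scene','s16',4,(180,110,380,260));snap('top','t16',8,(155,100,235,165));
c=np.load('pics/t0.npz') if 0 else np.load('pics/top0.npz')
cv2.imwrite('pics/t0c.png',cv2.resize(c['img'][100:165,155:235,::-1],None,fx=8,fy=8,interpolation=cv2.INTER_CUBIC))"
```

```text
placed t 48.2 pos [ 0.362  -0.3099  0.0156] tilt(blue down +deg) 0.0 grip 39.7
  F [-0.014  0.513 -2.94 ] [0.3455 0.1381 0.1765] M [ 0.0325 -0.0236 -0.0016] [0.0118 0.0212 0.0033] My_rack -0.0257 tau [ 6.5000e-02 -5.0496e+01 -2.6676e+01  3.4000e-02 -1.1000e-02  1.0000e-03] [0.0063 0.0788 0.0301 0.0001 0.0003 0.0001]
```

View pics/t16.png

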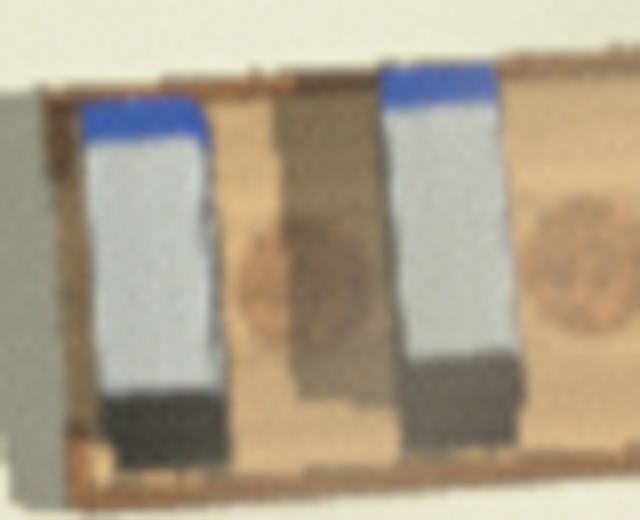

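View pics/t0c.png

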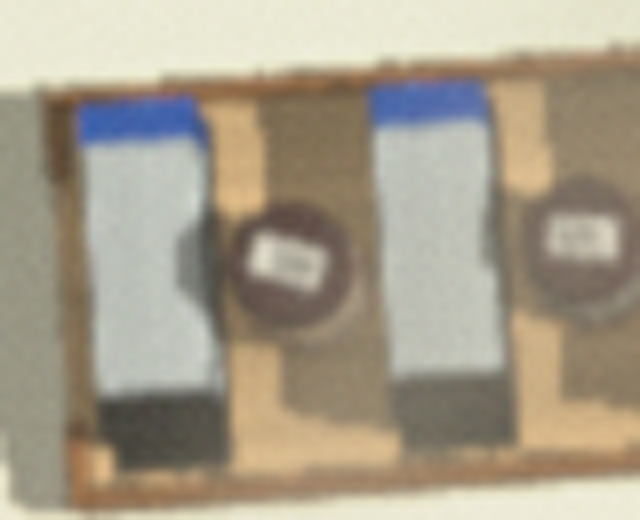

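```bash
python3 -c "
from h import *
c=np.load('pics/s16.npz')['img'][:,:,::-1];d=np.load('pics/s14.npz')['img'][:,:,::-1]
f=lambda i:cv2.resize(i[165:245,130:225],None,fx=4,fy=5,interpolation=cv2.INTER_CUBIC)
cv2.imwrite('pics/cmp1.png',np.hstack([f(c),f(d)]))"
```

```text
(no output)
```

View pics/cmp1.png

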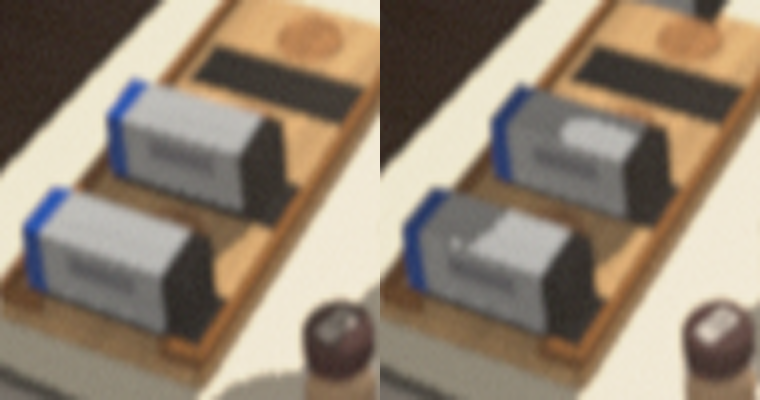

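View pics/s16.png

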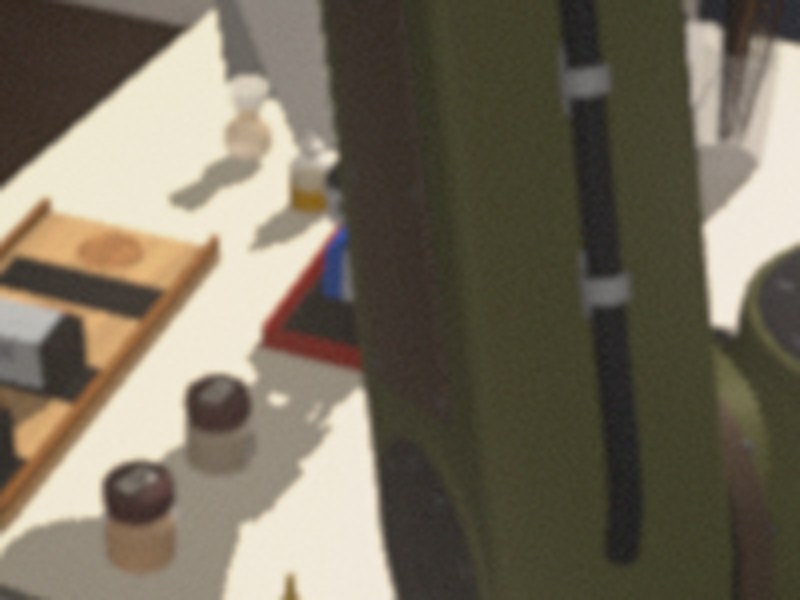

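Call:
play_rows:
  deltas:
    - [[1.5,0,0,0,0,0,30],[0,0,0,0,0,0,30],[0,0,0,0,0,0,45],[0,0,0,0,0,0,60],[0,0,0,0,0,0,80],[0,0,0,0,0,0,85],[0,0,0,0,0,0,85],[-20,0,0,0,0,0,85],[-40,0,0,0,0,0,85],[-55,0,0,0,0,0,85]]

```text
time_s: 49.3
ee_pos: [0.361, -0.3089, 0.1236]
eef_rot: [-0.833, 1.567, 2.363]
force: [0.2, -0.5, 0.0]
grip_width: 0.085
```

Call:
play_rows:
  deltas:
    - [[0,-12,-15,0,0,0,85],[0,-23,-29,0,0,0,85],[0,-25,-31,0,0,0,85],[0,-25,-31,0,0,0,85],[0,-25,-31,0,0,0,85],[0,-25,-31,0,0,0,85],[0,-25,-31,0,0,0,85],[0,-20,-25,0,0,0,85],[0,-10,-12,-0.013,0,0,85],[0,0,0,0,0,0,85]]

```text
time_s: 50.3
ee_pos: [0.5877, -0.1063, 0.1231]
eef_rot: [-0.401, 1.57, 2.81]
force: [-0.8, -1.0, 0.2]
grip_width: 0.0852
```

```bash
python3 -c "
from plan import *
go([.5876,-.1077,.0206],.066-np.pi/2)
snap('scene','s17',4,(120,110,320,260));snap('top','t17',4,(150,95,350,245))"
```

```text
t 50.3 pos [ 0.5877 -0.1063  0.1231] phi -1.5014 tilt -1.0 q [-0.24  0.48  1.47  0.    1.19  1.26] grip 85.2
 rv [0.003 0.    0.   ] shift now-axes [1.025e+02 1.400e+00 1.000e-01] final-axes [1.025e+02 1.300e+00 1.000e-01]
```

View pics/s17.png

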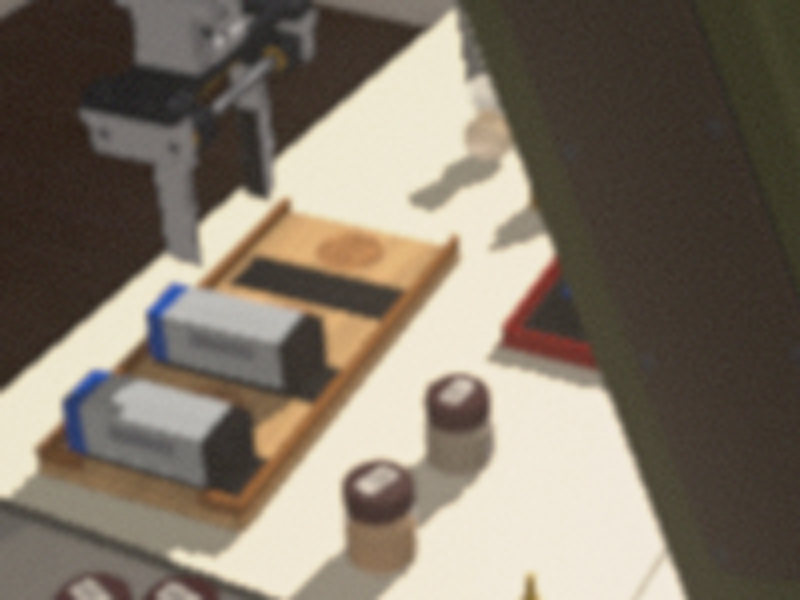

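View pics/t17.png

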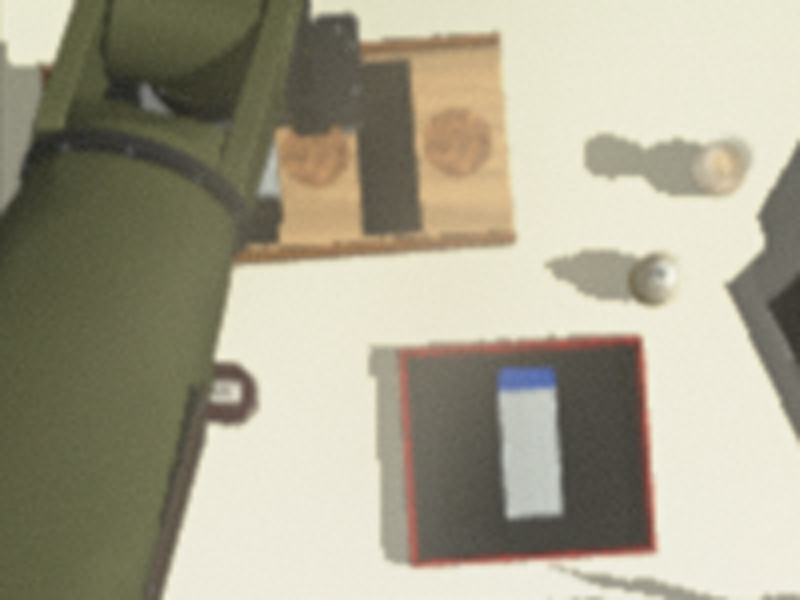

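Call:
play_rows:
  deltas:
    - [[20,1.3,0,0.003,0,0,85],[30,0,0,0,0,0,85],[30,0,0,0,0,0,85],[15,0,0,0,0,0,85],[7,0,0,0,0,0,85],[0,0,0,0,0,0,70],[0,0,0,0,0,0,55],[0,0,0,0,0,0,40],[0,0,0,0,0,0,30],[0,0,0,0,0,0,30]]

```text
time_s: 51.4
ee_pos: [0.5875, -0.1086, 0.0219]
eef_rot: [2.872, 1.57, -0.206]
force: [0.2, 0.3, -0.3]
grip_width: 0.0483
```

Call:
play_rows:
  deltas:
    - [[0,0,0,0,0,0,30],[0,0,0,0,0,0,30],[0,0,0,0,0,0,30],[0,0,0,0,0,0,30],[0,0,0,0,0,0,30],[-5,0,0,0,0,0,30],[-5,0,0,0,0,0,30],[0,0,0,0,0,0,30]]

```text
time_s: 52.2
ee_pos: [0.5875, -0.1087, 0.0321]
eef_rot: [2.72, 1.57, -0.358]
force: [-0.4, -0.3, -1.7]
grip_width: 0.0399
```

```bash
python3 -c "
from plan import *
go([.5808,-.1038,.0206],.066-np.pi/2)"
```

```text
t 52.2 pos [ 0.5875 -0.1087  0.0321] phi -1.507 tilt -1.0 q [-0.24  0.59  1.53 -0.    1.02  1.26] grip 39.9
 rv [-0.002 -0.001 -0.   ] shift now-axes [11.5 -5.3  6.4] final-axes [11.5 -5.3  6.4]
```

Call:
play_rows:
  deltas:
    - [[0,-5.3,6.4,0,0,0,30],[6,0,0,0,0,0,30],[4,0,0,0,0,0,30],[1,0,0,0,0,0,30],[0,0,0,0,0,0,30],[0,0,0,0,0,0,45],[0,0,0,0,0,0,60],[0,0,0,0,0,0,80],[0,0,0,0,0,0,94],[0,0,0,0,0,0,94]]

```text
time_s: 53.2
ee_pos: [0.5805, -0.1037, 0.0202]
eef_rot: [-0.2, 1.571, 3.006]
force: [-0.2, -0.2, -0.1]
grip_width: 0.0734
```

Call:
play_rows:
  deltas:
    - [[-20,0,0,0,0,0,94],[-40,0,0,0,0,0,94],[-45,0,0,0,0,0,94],[0,-3,22,0,0,0,94],[0,-6,38,0,0,0,94],[0,-6,40,0,0,0,94],[0,-6,40,0,0,0,94],[0,-5,34,0,0,0,94],[0,0,0,-0.13,0,0,94],[0,0,0,-0.143,0,0,94]]

```text
time_s: 54.2
ee_pos: [0.4048, -0.0889, 0.1259]
eef_rot: [2.51, 1.57, -0.29]
force: [0.7, -0.2, -0.0]
grip_width: 0.0939
```

Call:
play_rows:
  deltas:
    - [[0,0,0,-0.143,0,0,94],[0,0,0,-0.143,0,0,94],[0,0,0,-0.143,0,0,94],[0,0,0,-0.143,0,0,94],[0,0,0,-0.143,0,0,94],[0,0,0,-0.143,0,0,94],[0,0,0,-0.143,0,0,94],[0,0,0,-0.143,0,0,94],[0,0,0,-0.143,0,0,94],[0,0,0,0,0,0,94]]

```text
time_s: 55.2
ee_pos: [0.4053, -0.0888, 0.1255]
eef_rot: [1.28, 1.571, -0.235]
force: [0.1, -0.6, -0.1]
grip_width: 0.0939
```

```bash
python3 -c "
from plan import *
go([.4056,-.0896,.0152],.06)
s=snap('scene','s18');t=snap('top','t18')
f=lambda i:cv2.resize(i[165:245,130:225,::-1],None,fx=4,fy=5,interpolation=cv2.INTER_CUBIC)
cv2.imwrite('pics/cmp2.png',np.hstack([f(s['img']),f(np.load('pics/s12.npz')['img'])]))
f=lambda i:cv2.resize(i[95:200,150:245,::-1],None,fx=4,fy=4,interpolation=cv2.INTER_CUBIC)
cv2.imwrite('pics/cmp3.png',np.hstack([f(t['img']),f(np.load('pics/top0.npz')['img'])]))"
```

```text
t 55.2 pos [ 0.4053 -0.0888  0.1255] phi 0.0554 tilt -1.0 q [-0.3   0.09  1.97  0.    1.08 -0.36] grip 93.9
 rv [-0.005  0.    -0.   ] shift now-axes [110.3   0.3   0.8] final-axes [110.3   0.3   0.8]
```

View pics/cmp2.png

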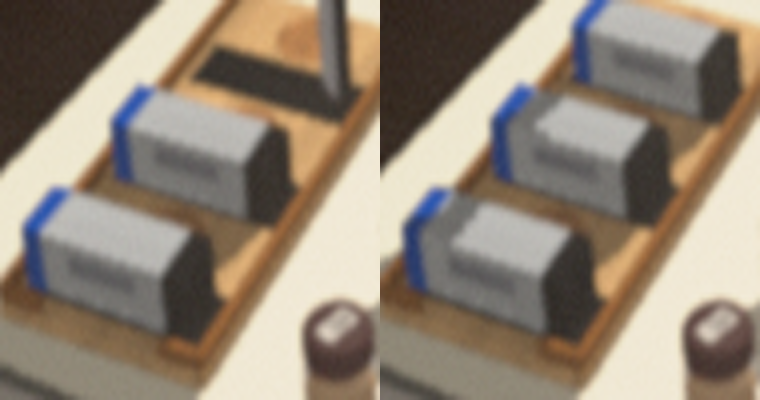

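View pics/cmp3.png

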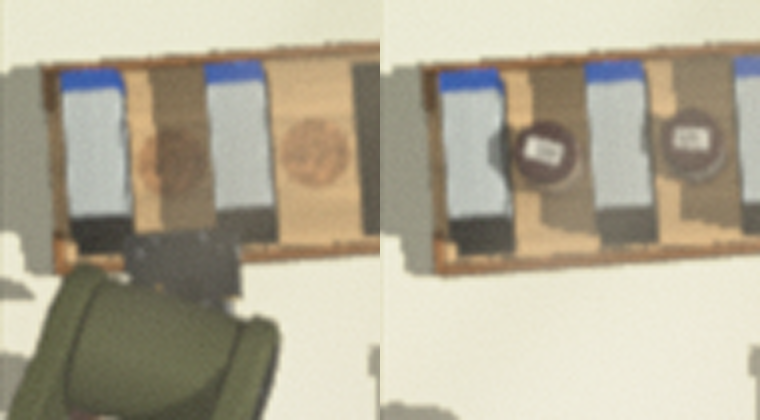

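Call:
play_rows:
  deltas:
    - [[25,0.3,0.8,-0.005,0,0,94],[35,0,0,0,0,0,94],[30,0,0,0,0,0,94],[15,0,0,0,0,0,94],[5,0,0,0,0,0,94],[0,0,0,0,0,0,75],[0,0,0,0,0,0,60],[0,0,0,0,0,0,45],[0,0,0,0,0,0,40],[0,0,0,0,0,0,40]]
  grip_force: 20

```text
time_s: 56.3
ee_pos: [0.4058, -0.0897, 0.0159]
eef_rot: [1.212, 1.57, -0.301]
force: [-0.6, 0.1, -0.1]
grip_width: 0.0573
```

Call:
play_rows:
  deltas:
    - [[0,0,0,0,0,0,40],[0,0,0,0,0,0,40],[0,0,0,0,0,0,40],[-10,0,0,0,0,0,40],[-30,0,0,0,0,0,40],[-32,0,0,0,0,0,40],[0,0,0,0,0,0,40]]

```text
time_s: 57.0
ee_pos: [0.4073, -0.0901, 0.0912]
eef_rot: [1.206, 1.565, -0.306]
force: [-0.1, 0.3, -0.9]
grip_width: 0.0468
```

Call:
play_rows:
  deltas:
    - [[0,22,10,0,0,0,40],[0,32,14,0,0,0,40],[0,35,15,0,0,0,40],[0,35,15,0,0,0,40],[0,30,13,0,0,0,40],[0,19,8,0,0,0,40],[0,0,0,0,0,0,40],[0,0,0,0,0,0,40]]

```text
time_s: 57.8
ee_pos: [0.582, -0.1542, 0.0865]
eef_rot: [-1.948, 1.569, 2.822]
force: [0.6, 0.4, -0.4]
grip_width: 0.0467
```

```bash
python3 -c "
from plan import *
go([.5827,-.1541,.0272],.06)
s=snap('scene','s19',4,(120,110,320,260))"
```

```text
t 57.8 pos [ 0.582  -0.1542  0.0865] phi 0.058 tilt -1.0 q [-0.32  0.53  1.48 -0.    1.13 -0.38] grip 46.7
 rv [-0.002 -0.001  0.002] shift now-axes [59.3  0.8 -0. ] final-axes [59.3  0.7 -0.1]
```

View pics/s19.png

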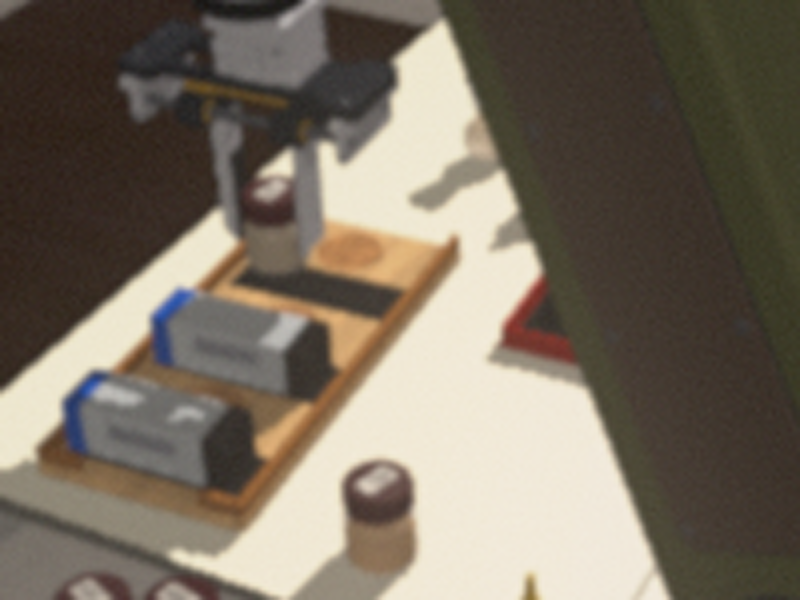

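Call:
play_rows:
  deltas:
    - [[20,0.7,0,-0.002,0,0,40],[20,0,0,0,0,0,40],[12,0,0,0,0,0,40],[5,0,0,0,0,0,40],[2,0,0,0,0,0,40],[0,0,0,0,0,0,40],[0,0,0,0,0,0,50],[0,0,0,0,0,0,70],[0,0,0,0,0,0,80],[0,0,0,0,0,0,94]]

```text
time_s: 58.85
ee_pos: [0.5835, -0.1544, 0.0287]
eef_rot: [1.324, 1.57, -0.187]
force: [-0.7, 0.3, 0.2]
grip_width: 0.0706
```

Call:
play_rows:
  deltas:
    - [[-20,0,0,0,0,0,94],[-40,0,0,0,0,0,94],[-45,0,0,0,0,0,94],[0,-20,-21,-0.006,0,0,94],[0,-32,-34,0,0,0,94],[0,-33,-35,0,0,0,94],[0,-33,-35,0,0,0,94],[0,-31,-33,0,0,0,94],[0,-17,-17,0,0,0,94],[0,0,0,0,0,0,94]]

```text
time_s: 59.85
ee_pos: [0.4048, 0.0108, 0.1338]
eef_rot: [1.647, 1.57, 0.145]
force: [-0.5, -0.5, -1.0]
grip_width: 0.0941
```

```bash
python3 -c "
from plan import *
go([.4062,.0104,.0142],.066)
s=snap('scene','s20',4,(120,110,320,260))
t=snap('top','t20')
f=lambda i:cv2.resize(i[95:200,170:265,::-1],None,fx=4,fy=4,interpolation=cv2.INTER_CUBIC)
cv2.imwrite('pics/cmp4.png',np.hstack([f(t['img']),f(np.load('pics/top0.npz')['img'])]))"
```

```text
t 59.85 pos [0.4048 0.0108 0.1338] phi 0.0681 tilt -1.0 q [-0.06  0.06  1.99  0.    1.1  -0.13] grip 94.1
 rv [ 0.002 -0.    -0.001] shift now-axes [119.6   1.3   0.5] final-axes [119.6   1.4   0.5]
```

View pics/s20.png

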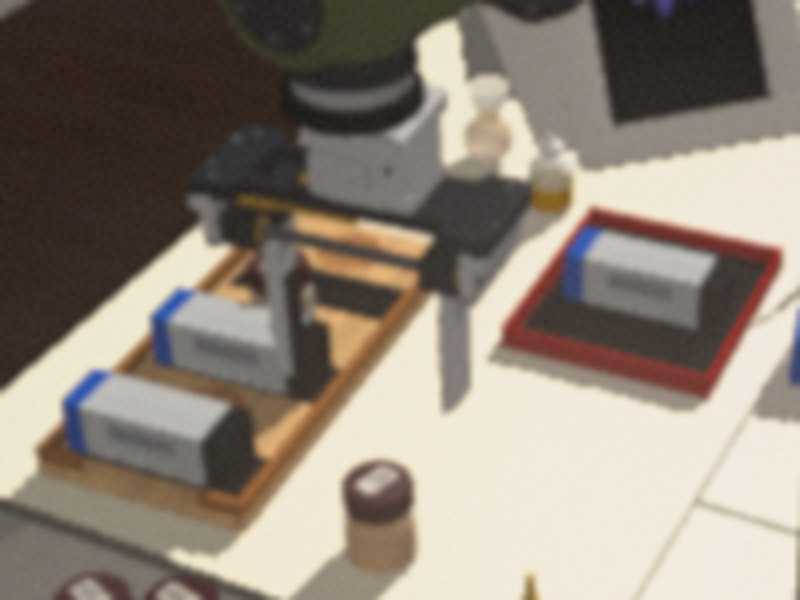

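View pics/cmp4.png

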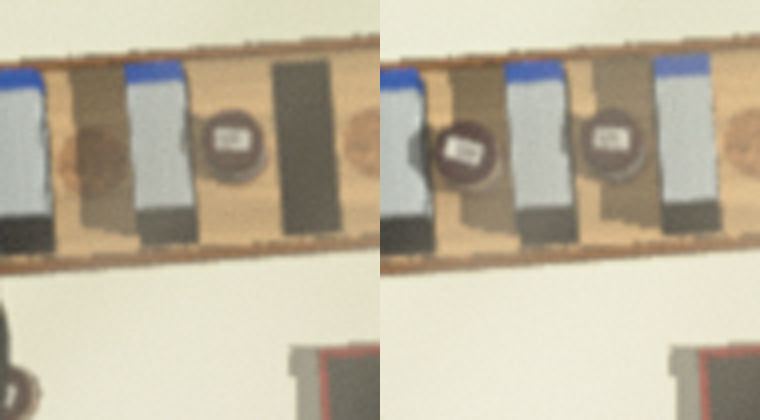

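Call:
play_rows:
  deltas:
    - [[25,1.4,0.5,0.002,0,0,94],[35,0,0,0,0,0,94],[35,0,0,0,0,0,94],[18,0,0,0,0,0,94],[6,0,0,0,0,0,94],[0,0,0,0,0,0,75],[0,0,0,0,0,0,60],[0,0,0,0,0,0,45],[0,0,0,0,0,0,40],[0,0,0,0,0,0,40]]

```text
time_s: 60.95
ee_pos: [0.408, 0.009, 0.0149]
eef_rot: [1.43, 1.57, -0.076]
force: [0.5, -0.2, -0.3]
grip_width: 0.0576
```

Call:
play_rows:
  deltas:
    - [[0,0,0,0,0,0,40],[0,0,0,0,0,0,40],[0,0,0,0,0,0,40],[-10,0,0,0,0,0,40],[-30,0,0,0,0,0,40],[-32,0,0,0,0,0,40],[0,0,0,0,0,0,40]]

```text
time_s: 61.65
ee_pos: [0.4095, 0.0089, 0.0902]
eef_rot: [1.442, 1.565, -0.065]
force: [0.2, -1.2, -0.7]
grip_width: 0.0469
```

Call:
play_rows:
  deltas:
    - [[0,20,9,0,0,0,40],[0,32,14,0,0,0,40],[0,34,15,0,0,0,40],[0,34,15,0,0,0,40],[0,29,13,0,0,0,40],[0,18,8,0,0,0,40],[0,0,0,0,0,0,40],[0,0,0,0,0,0,40]]

```text
time_s: 62.45
ee_pos: [0.5783, -0.054, 0.0855]
eef_rot: [-1.821, 1.569, 2.956]
force: [-0.1, -0.1, -1.0]
grip_width: 0.0468
```

```bash
python3 -c "
from plan import *
go([.5774,-.0527,.0255],.066)
s=snap('scene','s21',4,(120,110,320,260))"
```

```text
t 62.45 pos [ 0.5783 -0.054   0.0855] phi 0.0639 tilt -1.0 q [-0.16  0.49  1.55  0.    1.1  -0.22] grip 46.8
 rv [-0.002 -0.     0.002] shift now-axes [60.1 -0.7 -1.3] final-axes [60.  -0.8 -1.3]
```

View pics/s21.png

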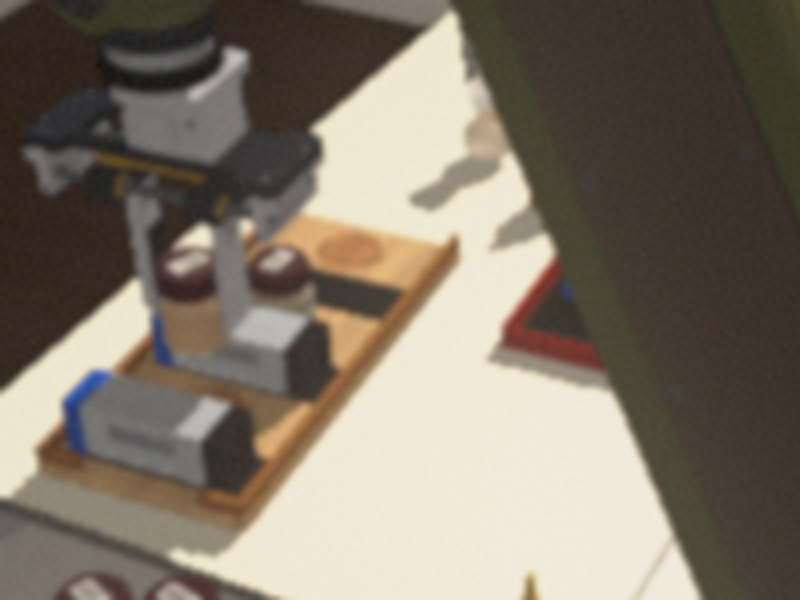

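Call:
play_rows:
  deltas:
    - [[20,-0.8,0,0,0,0,40],[20,0,0,0,0,0,40],[12,0,0,0,0,0,40],[4,0,0,0,0,0,40],[2,0,0,0,0,0,40],[0,0,0,0,0,0,40],[0,0,0,0,0,0,50],[0,0,0,0,0,0,70],[0,0,0,0,0,0,80],[0,0,0,0,0,0,94]]

```text
time_s: 63.5
ee_pos: [0.5784, -0.0542, 0.0287]
eef_rot: [1.396, 1.57, -0.111]
force: [0.3, -0.2, -0.0]
grip_width: 0.0707
```

Call:
play_rows:
  deltas:
    - [[-20,0,0,0,0,0,94],[-40,0,0,0,0,0,94],[-45,0,0,0,0,0,94],[-40,-10,0,0,0,0,94],[0,-40,0,0,0,0,94],[0,-40,0,0,0,0,94],[0,-40,0,0,0,0,94],[0,-40,0,0,0,0,94],[0,-30,0,0,0,0,94],[0,0,0,0,0,0,94]]

```text
time_s: 64.5
ee_pos: [0.3766, -0.0671, 0.1738]
eef_rot: [1.073, 1.57, -0.434]
force: [-0.1, -0.0, -0.3]
grip_width: 0.0941
```

```bash
python3 -c "
from plan import *
go([.5774,-.0527,.0255],.066)
s=snap('scene','s22',4,(120,110,320,260))
t=snap('top','t22')
f=lambda i:cv2.resize(i[95:245,150:345,::-1],None,fx=2,fy=4,interpolation=cv2.INTER_CUBIC)
f=lambda i:cv2.resize(i[100:200,150:265,::-1],None,fx=3.4,fy=3.4,interpolation=cv2.INTER_CUBIC)
cv2.imwrite('pics/cmp5.png',np.hstack([f(t['img']),f(np.load('pics/top0.npz')['img'])]))"
```

```text
t 64.5 pos [ 0.3766 -0.0671  0.1738] phi 0.0632 tilt -1.0 q [-0.27 -0.05  1.99 -0.    1.2  -0.34] grip 94.1
 rv [-0.003  0.    -0.001] shift now-axes [148.4 201.2  -1.7] final-axes [148.3 201.3  -1.1]
```

View pics/s22.png

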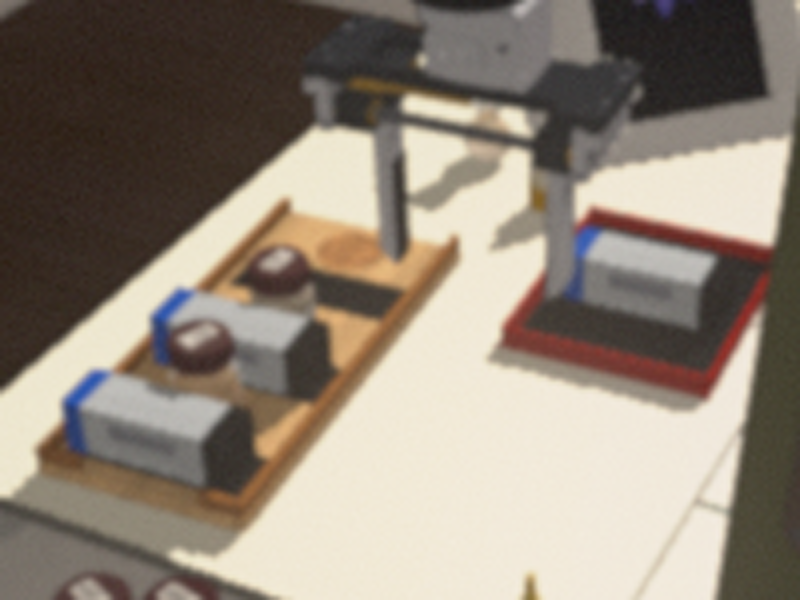

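View pics/cmp5.png

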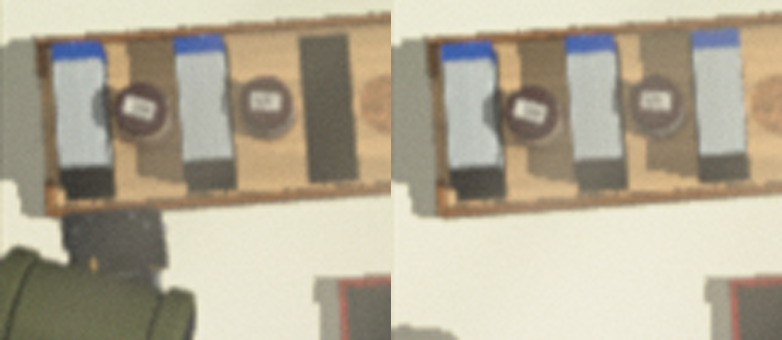

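```bash
python3 -c "
from h import *
g=lambda f:cv2.GaussianBlur(np.load('pics/'+f+'.npz')['img'],(0,0),.7)
R,_=cv2.Rodrigues(np.load('pics/top0.npz')['rvec'])
def sh(a,b,u,v,r=7):
    A=g(a);B=g(b);t=A[v-r:v+r+1,u-r:u+r+1];s=B[v-r-4:v+r+5,u-r-4:u+r+5]
    U=8;t=cv2.resize(t,None,fx=U,fy=U,interpolation=3);s=cv2.resize(s,None,fx=U,fy=U,interpolation=3)
    m=cv2.matchTemplate(s,t,cv2.TM_CCOEFF_NORMED);_,mx,_,l=cv2.minMaxLoc(m);return (l[0]/U-4,l[1]/U-4,round(mx,3))
print('top jl',sh('top0','t22',192,132),'jr',sh('top0','t22',228,131),'hl',sh('top0','t22',174,135,12),'hm',sh('top0','t22',210,133,12))
print('scn jl',sh('s1','s22',171,196),'jr',sh('s1','s22',189,177),'hl',sh('s1','s22',160,218,12),'hm',sh('s1','s22',180,196,10), 'rackctl',sh('top0','t22',260,130,10))
"
```

```text
top jl (0.0, -1.0, 0.996) jr (0.0, 0.0, 0.942) hl (0.0, -1.0, 0.991) hm (0.0, 0.0, 0.993)
scn jl (-1.0, 0.0, 0.99) jr (0.0, 0.0, 0.917) hl (0.0, 0.0, 0.996) hm (-1.0, 0.0, 0.989) rackctl (4.0, 0.0, 0.262)
```

```bash
python3 -c "
from station import hand_in
print(hand_in())"
```

```text
the job is handed in; nothing more can be done
None
```

The right housing is the one with the loose piece, and it now lies flat near the centre of the red tray. The left and middle housings tested quiet and are back in their own bays.

- **Jars:** Only two jars were present, and the right-hand cork spot was empty from the start. I parked both on the table left of the tray before touching any housing. Both are back upright on their spots.
- **Rocking:** I tipped each housing about 26° blue end down, then black end down, pausing each way, in the order left, middle, right. I then compared the moment along the housing when level after each tip. A loose piece should change it by about 0.078 N·m.

| Housing | Change in moment | Uncertainty |
|---|---|---|
| Left | −0.006 N·m | about ±0.012 |
| Middle | +0.017 N·m | about ±0.010 |
| Right | +0.064 N·m | about ±0.009 |

- **Wrist torque:** The raw change in wrist torque was the same for left and middle, but about 0.06 N·m different for the right one.
- **Knock:** While I carried the right housing to the tray, the middle one was knocked about 8 mm, up against the far lip. I gripped it again and set it back in its bay.
- **Last checks:** In the final pictures, both jars and both quiet housings are within one pixel (about 3 mm) of where they started. The left jar looks about 2 mm further from the robot than before. The matching in that check only resolved whole pixels, and its control patch on the rack gave no usable match.
- **Left alone:** I moved nothing near the dropper bottle or the flask. The gripper was clear of everything when I handed in at about 64.5 s.

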